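# Set the end gauge and hold a mortar prism hard in the jig's corner

### The job

On the blue jig, pull the sprung end gauge out by its black tab until its stop face is level with the red line, and let it go. Then lay the dark grey mortar prism flat on the jig's steel bed, its long side against the low fence and its end butted against the gauge's stop face without shifting the gauge off the line, and press it with one diagonal push against fence and bed together, the fence and the downward push each taking at least 6 N, so that a colleague could scribe it. Finish while the gripper is still holding it pressed like that; leave the red prism where it is.

Things in the scene. Friction and masses are not known exactly. Their poses are not given: they have to be found in the camera images.
- jig: Seating jig, fixed to the bench; its place and heading vary. Blue base plate 150 mm (jig x) by 400 mm (jig y) by 10 mm; origin at the centre of the plate's underside, on the bench. Jig x points from the open side towards the fence (away from the robot, give or take 0.25 rad), jig y runs along the fence, z up. The spring housing of the gauge stands at the -y end (y -195 to -105 mm, x -34 to 22 mm, top 44 mm above the bench).
- bed: Ground steel bed plate on the jig, x -45 to 32 mm, y -80 to 200 mm in the jig's frame, top face 16 mm above the bench. Same origin and axes as the jig. Friction against the prism about 0.6 (0.5 to 0.72), so part of a sideways push on a prism that is pressed down is lost to the bed and does not reach the fence; slide it home lightly first, then press.
- fence: Low dark steel fence on the jig along jig y (y -80 to 200 mm), 15 mm thick. Its face towards the bed is the plane jig x = 32 mm; its top is 30 mm above the bench, only 14 mm above the bed, so fingers holding the upper part of the prism pass over it. Same origin and axes as the jig. A prism lying against it has its centre line at jig x = 12 mm.
- gauge (a joint): How far the gauge is pulled out, in m, 0 to 0.10, growing along jig +y (away from the spring housing). It starts 0 to 20 mm out. A weak return spring (1 to 3.5 N) pulls it home but a friction brake of 7 N holds it wherever it is left; pulling it out takes 8 to 11 N, pushing it home 3 to 6 N.
- stop_face (a point): Point on the stop face of the gauge's aluminium head, the plane facing jig +y; 31 mm above the bench, at jig x = 0, jig y = -50 mm + joint value. Axes as the jig's. The head is 20 mm thick along y, 66 mm along x (jig x -39 to 27 mm) and its top is 44 mm above the bench. A yellow blade joins it to the housing; a black pointer lip on its open side lies in the plane of the stop face.
- pull_tab (a point): Centre of the top of the gauge's black pull tab, 80 mm above the bench. The tab is 14 mm along jig y, 26 mm along jig x and stands 36 mm up from the head; it lies 10 mm behind the stop face (jig -y) and at jig x = -6 mm.
- mark: Thin red line, 26 mm long along jig x and 3 mm wide, on the pale scale strip along the open side of the jig, 11 mm above the bench; origin at its middle, axes as the jig's. The stop face must be level with it: same jig y. It lies where the gauge is 45 to 85 mm out.
- prism: Dark grey mortar prism, 160 x 40 x 40 mm, about 0.56 kg (0.48 to 0.65), lying loose on the bench to the left of the jig with its long axis roughly pointing away from the robot. Origin at the centre of its underside, x along its length, z up.
- prism_center (a point): The middle of the dark grey prism, 20 mm above its underside; axes as the prism's. Seated in the jig it is 36 mm above the bench and 80 mm from the stop face.
- red_prism: Brick red prism of the same 160 x 40 x 40 mm size, lying beside the grey one (which is on which side varies); not to be moved. Same origin and axes.
There are look-alikes about, which are no part of the job. Of the things that look like the prism, the smallest one is meant.

How it is judged:
By the outcome, as a careful person would: the job done as asked, in the order asked, and still so for the second after the job is handed in, while the arm keeps its last pose, push and grip.
It also fails if it takes over 67 s, if anything falls off the work surface, if the arm or the gripper's body presses on something with over 40 N, if the wrist force passes 120 N, or if a joint passes its speed limit or range.

### The arm

A 6-joint arm with a two-finger parallel gripper is mounted at the origin on the work surface. World frame = base frame: x ahead of the robot, y to its left, z up, the work surface at z = 0. Lengths are in m, angles in rad, forces in N, time in s.
With the tool pointing down it reaches from about 0.35 to 0.85 m from the base axis. Payload 8.1 kg.
Tool frame: the origin (TCP) lies between the finger pads; the fingertips stand 25 mm ahead of it and the grasp point (between the pads) lies 6 mm ahead of it; z points along the fingers, y is the line along which they close (so a half turn about z gives the same grasp; the last joint's range is limited). The gripper opens to 93 mm and grips with 3 to 60 N. Pads are 15 mm wide; open, the fingers measure 128 mm over their backs; the gripper's body (75 mm by 188 mm) begins 65 mm behind the grasp point.
Start: joints at [1.113, 0.13, 1.488, -0, 1.523, -0.085], TCP at [0.219, 0.559, 0.244] pointing down, gripper open.
Joint ranges: [-2.96, 2.96], [-0.89, 2.26], [0.02, 2.5], [-1.34, 4.48], [0, 2.73], [-2.66, 2.66]. Speed limits (rad/s): [2.39, 2.39, 2.79, 3.14, 3.14, 3.14].

### API

Orientations are given as a 3x3 rotation matrix whose columns are the frame's x, y, z axes.
In Python, from workcell import observe, capture, job_done gives the robot as it stands. The module is installed in compiled form; this text tells all that it offers.
- The arm moves only by the tool carry_out, never from a script. Its argument "targets" is a list of rows, each a list of 6 numbers: the shift along the world's x, y, z in units of 0.3 m (1.0 is 0.3 m), then the turn, a rotation vector about the world's x, y, z in units of pi rad (1.0 is pi rad). In form: [[dx, dy, dz, wx, wy, wz], ...]. A call has 1 to 5 rows; each row is the pose to reach, as a shift and turn from the pose commanded when the call began, turning the shorter way round; what a row does not reach only later rows make up. A row lasts 1/10 s, in which the tool goes at most 50 mm and 8.59 degrees, less where a joint would pass 70% of its speed; a pose out of reach is approached as far as the arm can. A call with a number of a shift or a turn outside -1 to 1 is refused whole. A call with a gripper value outside its range is refused whole. "hand" is the gripper's target within -1 to 1 (shut at 1, half-way at 0, fully open at -1), set as the call begins (left out, the last holds). The fingers move at their own pace and stop on an object; "force" is the grip in N (left out, the last holds). Time passes only in rows, so rows that repeat a pose let the fingers close. It gives the time, the measured TCP pose, the force, the opening and the grip force at its end, in the units of the state.
- observe(): the state, without advancing time (a new reading comes with each control period).
- capture(name): name is "scene" or "top" or "wrist"; returns a dict with "pixels" (480x640x3 uint8, blue, green, red), "fx", "fy", "cx", "cy" (pixels), "R" (3x3) and "t" (3): a world point X has camera coordinates R X + t. Camera axes: x right, y down, z forward; pixel columns grow to the right and rows downward; lengths in m; the calibration is good to about 2 mm. A picture is of the moment at which its call begins. There is no depth.
- job_done(): hands the job in; it is judged then, once.
The state is a dict: "time_s": time; "q": joint angles; "joint_vel": joint speeds; "tau": joint torques, N m; "eef_pos": TCP position; "tool_rot": TCP orientation; "force": force on the tool from outside, world axes, zero at the start; "wrist_torque": the same for the moment, N m; "opening": opening from 0.0 (shut) to 1.0 (fully open); "grip_force": force on a finger pad.
Only numpy, scipy, OpenCV 4.12 (cv2) and the standard library are available. Lean on these libraries where they do the work, as an engineer would, in place of code of your own. Each camera call takes 0.05 s, during which the arm holds its last target. There are 200 camera calls.

## Working session

There is one attempt and no reset: what is moved stays moved. The work goes in short steps, Python scripts to look and compute and a tool call to move; the robot and the scene stay as the last step left them, time stands still between calls to the robot, and variables do not carry over. Pictures are saved under pics/ and viewed, at most 10 in all, crops included, and the job is handed in when it is done.

Besides the shell and the picture viewer there is one more tool, called after "Emit:" by a JSON object that holds its "method" and its "body". carry_out: Moves the arm, as the interface text tells. Shifts and turns lie within -1 to 1; 1 stands for 0.3 m of shift or pi rad of turn. Its arguments: {"type":"object","properties":{"targets":{"type":"array","items":{"type":"array","items":{"type":"number"}}},"hand":{"type":"number"},"force":{"type":"number"}},"required":["targets"]}

```bash
mkdir -p pics; cat > h.py <<'E'
import numpy as np, cv2
from workcell import observe, capture, job_done
def snap(cam,name):
    c=capture(cam); cv2.imwrite(f'pics/{name}.png',c['pixels']); np.savez(f'pics/{name}.npz',**c); return c
def load(name): return dict(np.load(f'pics/{name}.npz'))
def ray(c,u,v,z):
    R,t=c['R'],c['t']; d=R.T@np.array([(u-c['cx'])/c['fx'],(v-c['cy'])/c['fy'],1]); o=-R.T@t
    return o+d*(z-o[2])/d[2]
def proj(c,X):
    p=c['R']@np.array(X)+c['t']; return np.array([c['fx']*p[0]/p[2]+c['cx'],c['fy']*p[1]/p[2]+c['cy']])
E
python3 - <<'E'
from h import *
for n in ['scene','top']:
    c=snap(n,n+'0'); print(n,-c['R'].T@c['t'],c['R'][2])
o=observe(); print(o['time_s'],o['eef_pos'],o['tool_rot'],o['force'],o['opening'])
E
```

```text
scene [1.33280824 0.2367674  0.89761648] [-0.7212176  -0.14280622 -0.67782856]
top [0.33846604 0.09410282 0.91275902] [ 0.15253416 -0.0027729  -0.98829431]
0.1 [0.21829264 0.55837801 0.24271884] [[-9.31318067e-01  3.64206185e-01 -7.15442596e-04]
 [ 3.64206864e-01  9.31316926e-01 -1.46399518e-03]
 [ 1.33107700e-04 -1.62401427e-03 -9.99998672e-01]] [0.14960585 0.48144176 0.15806515] 1.000308810531455
```

View pics/top0.png

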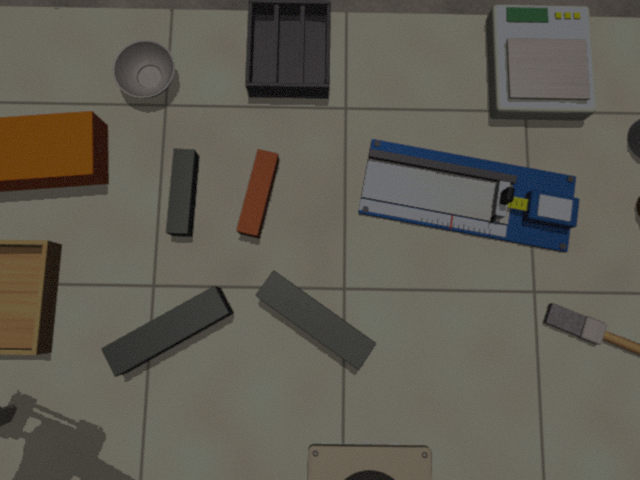

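View pics/scene0.png

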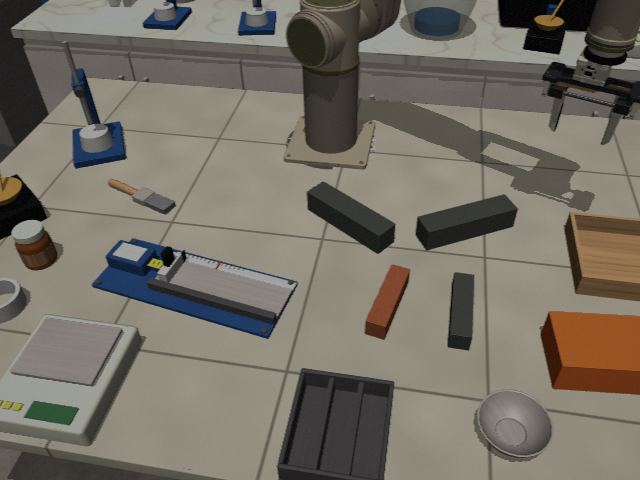

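The top view shows three dark grey bars that could be the prism, at pixels (183,192), (168,330) and (316,320). The first is the smallest and lies beside the red prism at (258,193), so that is the one meant. The jig is at (468,195), with its housing on the right (-y), its red line near (452,221) and its black tab near (507,196). Next I measure these and take a close crop.

```bash
cat > m.py <<'E'
from h import *
c=load('top0'); im=c['pixels']; hsv=cv2.cvtColor(im,cv2.COLOR_BGR2HSV)
def big(mask,roi,n=1):
    m=np.zeros(mask.shape,np.uint8); x0,y0,x1,y1=roi; m[y0:y1,x0:x1]=mask[y0:y1,x0:x1]
    cs,_=cv2.findContours(m,cv2.RETR_EXTERNAL,cv2.CHAIN_APPROX_NONE); return max(cs,key=cv2.contourArea)
# top faces: floor by rays on z
g=cv2.inRange(im,(0,0,0),(75,75,75))
for nm,roi in [('s',(150,130,215,250)),('L1',(90,280,240,385)),('L2',(245,262,385,375))]:
    k=big(g,roi); P=np.array([ray(c,u,v,.03)[:2] for u,v in k[:,0]],np.float32); print(nm,cv2.minAreaRect(P))
r=cv2.inRange(hsv,(0,120,60),(12,255,255))|cv2.inRange(hsv,(172,120,60),(180,255,255))
k=big(r,(230,140,285,245)); P=np.array([ray(c,u,v,.03)[:2] for u,v in k[:,0]],np.float32); print('red',cv2.minAreaRect(P))
b=cv2.inRange(hsv,(100,120,40),(125,255,255))
ys,xs=np.nonzero(b[130:260,350:590]); pts=np.array([ray(c,u+350,v+130,.01)[:2] for u,v in zip(xs,ys)],np.float32); print('jig',cv2.minAreaRect(pts), cv2.boxPoints(cv2.minAreaRect(pts)))
k=big(cv2.inRange(hsv,(0,70,60),(12,255,255))|cv2.inRange(hsv,(170,70,60),(180,255,255)),(435,205,470,235)); print('line px',k[:,0].mean(0),cv2.contourArea(k),ray(c,*k[:,0].mean(0),.011))
a=cv2.resize(im[135:255,355:585],None,fx=2.6,fy=2.6,interpolation=2); d=cv2.resize(im[135:255,150:290],None,fx=2.6,fy=2.6,interpolation=2)
o=np.zeros((a.shape[0]*2,a.shape[1],3),np.uint8); o[:a.shape[0]]=a; o[a.shape[0]:,:d.shape[1]]=d; cv2.imwrite('pics/crop0.png',o)
E
python3 m.py
```

```text
s ((0.5530376434326172, 0.34982869029045105), (0.05034351721405983, 0.17764028906822205), 88.48872375488281)
L1 ((0.30186283588409424, 0.3573930561542511), (0.07763750106096268, 0.2381766140460968), 31.317359924316406)
L2 ((0.3255367875099182, 0.10268700122833252), (0.22942034900188446, 0.06934249401092529), 55.29867935180664)
red ((0.5610241889953613, 0.2110842764377594), (0.04002317786216736, 0.16079550981521606), 77.86267852783203)
jig ((0.5666723847389221, -0.1923818290233612), (0.40679824352264404, 0.14819909632205963), 80.04489135742188) [[ 0.4585256  -0.3799084 ]
 [ 0.6044933  -0.40552855]
 [ 0.6748192  -0.00485525]
 [ 0.52885145  0.02076489]]
line px [451.   221.24] 10.5 [ 0.51465845 -0.15411522  0.011     ]
```

View pics/crop0.png

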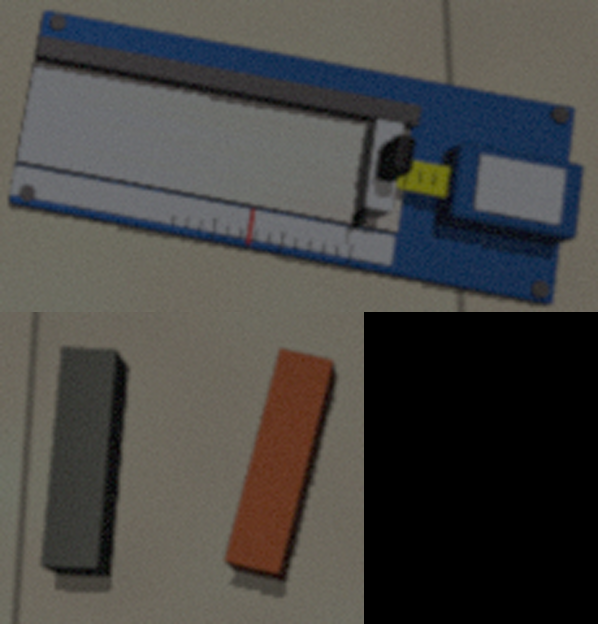

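The crop confirms that the small grey prism is the left one, beside the red one. It measures about 160x40, while the look-alikes are about 230 long. The red line sits near jig y +25 mm (joint about 75 mm), and the jig's heading is about -10°. I'm moving to above the tab.

Emit:
{"method": "carry_out", "body": {"targets": [[0.055,-0.13,0,0,0,0.02],[0.11,-0.26,0,0,0,0.03],[0.165,-0.4,0,0,0,0.045],[0.22,-0.53,0,0,0,0.055],[0.28,-0.66,0,0,0,0.0635]], "hand": -1}}

```text
time_s: 0.6
eef_pos: [0.3025, 0.3591, 0.2432]
tool_rot: [[-0.985, 0.171, -0.0], [0.171, 0.985, -0.0], [0.0, -0.0, -1.0]]
force: [1.9, -0.3, 0.7]
opening: 0.999
grip_force: 0.0
```

Emit:
{"method": "carry_out", "body": {"targets": [[0.055,-0.13,0,0,0,0],[0.11,-0.26,0,0,0,0],[0.165,-0.4,0,0,0,0],[0.22,-0.53,0,0,0,0],[0.28,-0.66,0,0,0,0]]}}

```text
time_s: 1.1
eef_pos: [0.3866, 0.1611, 0.2435]
tool_rot: [[-0.985, 0.172, 0.0], [0.172, 0.985, 0.0], [-0.0, 0.0, -1.0]]
force: [1.3, 0.6, 0.8]
opening: 1.001
grip_force: 0.0
```

Emit:
{"method": "carry_out", "body": {"targets": [[0.055,-0.13,0,0,0,0],[0.11,-0.26,0,0,0,0],[0.165,-0.4,0,0,0,0],[0.22,-0.53,0,0,0,0],[0.28,-0.66,0,0,0,0]]}}

```text
time_s: 1.6
eef_pos: [0.4706, -0.0371, 0.2434]
tool_rot: [[-0.985, 0.173, -0.0], [0.173, 0.985, 0.0], [0.0, 0.0, -1.0]]
force: [0.4, 1.2, 0.5]
opening: 0.997
grip_force: 0.0
```

Emit:
{"method": "carry_out", "body": {"targets": [[0.055,-0.13,0,0,0,0],[0.11,-0.26,0,0,0,0],[0.165,-0.4,0,0,0,0],[0.22,-0.5,0,0,0,0],[0.22,-0.5,0,0,0,0]]}}

```text
time_s: 2.1
eef_pos: [0.5369, -0.1888, 0.2422]
tool_rot: [[-0.984, 0.176, -0.002], [0.176, 0.984, -0.0], [0.001, -0.001, -1.0]]
force: [-0.4, 1.1, 0.0]
opening: 1.0
grip_force: 0.0
```

```bash
python3 - <<'E'
from h import *
o=observe(); print(o['time_s'],o['eef_pos'],o['tool_rot'],o['force'])
c=snap('wrist','w0'); print(-c['R'].T@c['t'],c['R'][2],c['fx'])
E
```

```text
2.1 [ 0.5368829  -0.18877924  0.24224116] [[-9.84400479e-01  1.75935353e-01 -1.56465713e-03]
 [ 1.75935990e-01  9.84401569e-01 -2.78292360e-04]
 [ 1.49128947e-03 -5.49230634e-04 -9.99998737e-01]] [-0.41729511  1.11083824  0.0450357 ]
[ 0.46193427 -0.17583642  0.38282173] [ 0.27056888 -0.04832971 -0.96148672] 385.48289133383645
```

View pics/w0.png

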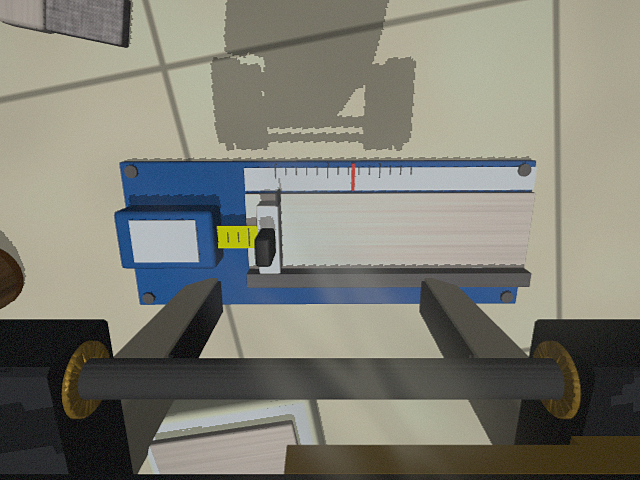

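The wrist view shows the whole jig. The red line is at (353,177), the head's top has its stop edge at about column 282, the tab top is near (265,248) and the plate corners are near (121,161), (536,160), (518,303) and (140,303). Now to measure the jig frame, line, stop face and tab.

```bash
cat > j.py <<'E'
from h import *
import sys
def jig(c):
    im=c['pixels']; hsv=cv2.cvtColor(im,cv2.COLOR_BGR2HSV)
    b=cv2.inRange(hsv,(95,100,40),(125,255,255))
    return b,hsv
c=load('w0'); b,hsv=jig(c); im=c['pixels']
# plate edges: near edge (top row of blue), far edge (bottom), right edge
top=[(u,np.nonzero(b[140:200,u])[0][0]+140) for u in range(140,525,5) if b[140:200,u].any()]
bot=[(u,np.nonzero(b[288:312,u])[0][-1]+288.5) for u in list(range(240,420,5)) if b[288:312,u].any()]
T=np.array([ray(c,u,v-.5,.01)[:2] for u,v in top],np.float32); B=np.array([ray(c,u,v+.5,.01)[:2] for u,v in bot],np.float32)
for P in (T,B):
    l=cv2.fitLine(P,cv2.DIST_HUBER,0,.001,.001).ravel(); s=np.sign(l[1]); print('edge dir',l[:2]*s,'pt',l[2:],'yaw',np.degrees(np.arctan2(-l[0]*s,l[1]*s)))
for n,p in dict(c1=(122,161),c2=(536,160),c3=(518,303.5),c4=(140,303.5)).items(): print(n,ray(c,*p,.01)[:2])
r=cv2.inRange(hsv,(0,90,80),(10,255,255))|cv2.inRange(hsv,(170,90,80),(180,255,255)); ys,xs=np.nonzero(r[155:200,335:370]); print('line px',xs.mean()+335,ys.mean()+155,len(xs),ray(c,xs.mean()+335,ys.mean()+155,.011))
g=cv2.cvtColor(im,cv2.COLOR_BGR2GRAY)
for v in (215,222,262): print(v,g[v,250:295:1])
k=cv2.inRange(im,(0,0,0),(55,55,55))[222:280,245:285]; ys,xs=np.nonzero(k); print('tab',xs.min()+245,xs.max()+245,ys.min()+222,ys.max()+222)
cv2.imwrite('pics/w0c.png',cv2.resize(im[150:310,210:400],None,fx=4,fy=3.7,interpolation=2)[:600])
E
python3 j.py
```

```text
edge dir [0.17151856 0.9851809 ] pt [ 0.49646395 -0.16204073] yaw -9.876122
edge dir [0.17505366 0.9845589 ] pt [ 0.6402349  -0.20577015] yaw -10.08178
c1 [ 0.45994493 -0.36787466]
c2 [0.52805656 0.02038115]
c3 [ 0.67588205 -0.00196964]
c4 [ 0.6058482 -0.3958621]
line px 352.85185185185185 176.28395061728395 81 [ 0.51264711 -0.15364201  0.011     ]
215 [187 191 189 191 190 191 145 180 189 187 187 188 189 193 189 190 189 193
 196 194 193 192 189 187 188 191 194 163  91  69  58 180 191 188 182 183
 183 185 184 184 183 179 184 180 181]
222 [119 117 118 118 117 120  88 167 197 150 131 131 138 131 133 136 133 135
 138 140 138 135 134 130 180 193 197 185 110  64  59  84 178 190 185 185
 186 184 183 185 182 180 185 181 184]
262 [194 186 188 193 207 109  16  34  44  49  55  51  50  54  62  61  58  67
  57  44  34   5 180 199 192 185 189 188 195 152  85  54 114 183 189 184
 185 185 188 187 188 189 189 185 187]
tab 248 284 226 273
```

View pics/w0c.png

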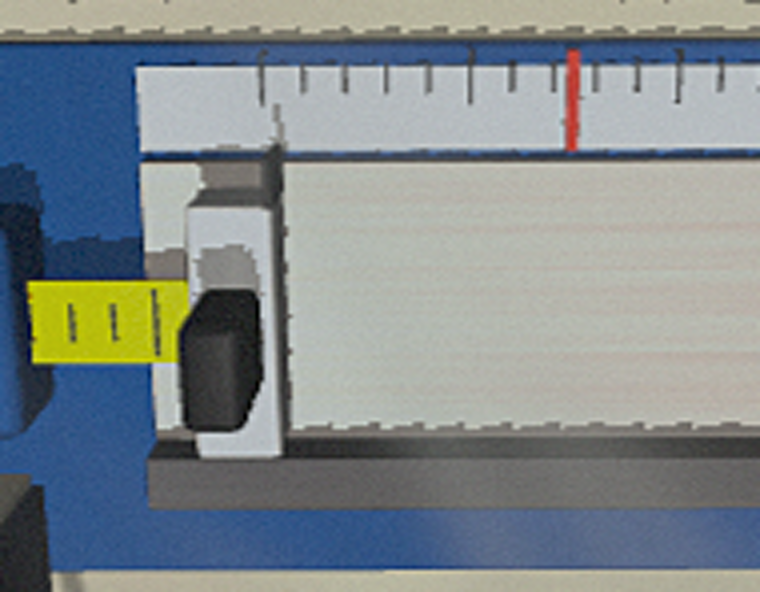

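```bash
cat >> h.py <<'E'
ey=np.array([.1733,.9849]); ex=np.array([.9849,-.1733])
C=np.array([.5679,-.1867])
def J(p): d=np.array(p)[:2]-C; return np.round(1000*np.array([d@ex,d@ey]),1)
def W(x,y): return C+np.array(x)*ex+np.array(y)*ey
E
python3 - <<'E'
from h import *
c=load('w0')
for n,p in dict(c1=(122,161),c2=(536,160),c3=(518,303.5),c4=(140,303.5),n=(0,0)).items(): print(n,J(ray(c,*p,.01)))
print('nf',J([.49646,-.16204]),J([.64023,-.20577]))
print('line',J(ray(c,352.85,176.28,.011)),'top cam line',J([.51466,-.15412]))
for p,z in [((277.9,222),.044),((279.3,262),.044),((278.5,183),.03),((262.8,251.9),.08)]: print(p,J(ray(c,*p,z)))
print('bed end/fence',J(ray(c,534,193,.016)),J(ray(c,530,286,.03)),J(ray(c,248,271,.03)))
E
```

```text
c1 [ -74.9 -197.1]
c2 [-75.1 197. ]
c3 [ 74.3 200.7]
c4 [  73.6 -199.4]
n [-210.8 -282.1]
nf [-74.6  11.9] [74.5 -6.2]
line [-60.2  23. ] top cam line [-58.1  22.9]
(277.9, 222) [-23.2 -46.7]
(279.3, 262) [ 15.1 -46.6]
(278.5, 183) [-56.5 -46.5]
(262.8, 251.9) [ -6.6 -55.8]
bed end/fence [-44.5 196.6] [ 45.7 198.7] [ 29.4 -79.1]
```

The jig frame fits to about 1-2 mm, with gauge at about 3.5 mm and line at jig y 23.0. That makes the pull about 70 mm. Next: half-close, go over the tab, descend and grip.

Emit:
{"method": "carry_out", "body": {"targets": [[0.025,-0.09,0,0,0,0],[0.051,-0.175,-0.1,0,0,0],[0.051,-0.175,-0.25,0,0,0],[0.051,-0.175,-0.35,0,0,0],[0.051,-0.175,-0.42,0,0,0]], "hand": 0}}

```text
time_s: 2.65
eef_pos: [0.55, -0.2358, 0.1143]
tool_rot: [[-0.985, 0.172, -0.004], [0.172, 0.985, 0.002], [0.004, 0.002, -1.0]]
force: [-0.0, 0.8, 0.2]
opening: 0.621
grip_force: 0.0
```

Emit:
{"method": "carry_out", "body": {"targets": [[0,0,-0.06,0,0,0],[0,0,-0.11,0,0,0],[0,0,-0.137,0,0,0],[0,0,-0.137,0,0,0]]}}

```text
time_s: 3.05
eef_pos: [0.5511, -0.2368, 0.0754]
tool_rot: [[-0.985, 0.172, -0.002], [0.172, 0.985, 0.001], [0.002, 0.001, -1.0]]
force: [-0.0, 0.1, 0.7]
opening: 0.5
grip_force: 0.0
```

Emit:
{"method": "carry_out", "body": {"targets": [[0,0,0,0,0,0],[0,0,0,0,0,0],[0,0,0,0,0,0],[0,0,0,0,0,0],[0,0,0,0,0,0]], "hand": 1, "force": 20}}

```text
time_s: 3.55
eef_pos: [0.5521, -0.2391, 0.0773]
tool_rot: [[-0.985, 0.173, 0.001], [0.173, 0.985, -0.002], [-0.001, -0.002, -1.0]]
force: [-1.0, -5.0, 1.3]
opening: 0.147
grip_force: 20.0
```

```bash
python3 - <<'E'
from h import *
o=observe(); print(o['time_s'],o['eef_pos'],o['tool_rot'],o['force'],o['opening'],o['grip_force'],J(o['eef_pos']))
E
```

```text
3.55 [ 0.55208372 -0.23910167  0.07733765] [[-9.84984996e-01  1.72637263e-01  9.65893389e-04]
 [ 1.72634431e-01  9.84982804e-01 -2.49581109e-03]
 [-1.38225837e-03 -2.29159002e-03 -9.99996419e-01]] [-1.03560931 -5.03841366  1.28546158] 0.14662156693716982 20.000652372837067 [ -6.5 -54.4]
```

Emit:
{"method": "carry_out", "body": {"targets": [[0.009,0.05,0,0,0,0],[0.018,0.1,0,0,0,0],[0.027,0.155,0,0,0,0],[0.037,0.21,0,0,0,0],[0.037,0.21,0,0,0,0]]}}

```text
time_s: 4.05
eef_pos: [0.5634, -0.1742, 0.0773]
tool_rot: [[-0.985, 0.172, 0.001], [0.172, 0.985, -0.001], [-0.001, -0.001, -1.0]]
force: [-0.2, 2.0, 3.7]
opening: 0.15
grip_force: 20.0
```

Emit:
{"method": "carry_out", "body": {"targets": [[0,0,0,0,0,0],[0,0,0,0,0,0],[0,0,0,0,0,0]]}}

```text
time_s: 4.35
eef_pos: [0.5634, -0.1744, 0.0773]
tool_rot: [[-0.985, 0.172, 0.001], [0.172, 0.985, 0.001], [-0.001, 0.001, -1.0]]
force: [-1.3, 4.1, 6.6]
opening: 0.147
grip_force: 20.0
```

```bash
python3 - <<'E'
from h import *
o=observe(); print(o['time_s'],o['eef_pos'],o['force'],o['opening'],o['grip_force'],J(o['eef_pos']))
for n in ['wrist','top']:
    c=snap(n,n+'1')
c=load('wrist1');a=c['pixels']; p=proj(c,[*W(-.03,.02),.03]).astype(int); print(p)
x0,y0=max(p[0]-95,0),max(p[1]-75,0)
d=load('top1')['pixels'][140:240,400:530]
A=cv2.resize(a[y0:y0+150,x0:x0+190],None,fx=4,fy=4,interpolation=2);print(x0,y0)
cv2.imwrite('pics/w1c.png',A)
E
```

```text
4.35 [ 0.56340475 -0.17437113  0.07729531] [-1.28088548  4.1324592   6.62304561] 0.14686985604310993 20.001682341098785 [-6.6 11.4]
[338 234]
243 159
```

View pics/w1c.png

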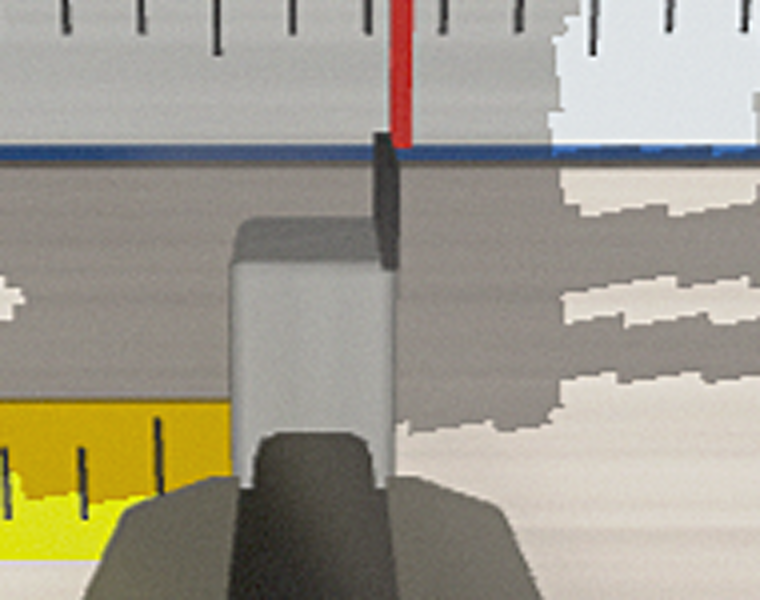

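```bash
python3 - <<'E'
from h import *
c=load('wrist1'); im=c['pixels']; hsv=cv2.cvtColor(im,cv2.COLOR_BGR2HSV)
r=cv2.inRange(hsv,(0,90,60),(10,255,255))|cv2.inRange(hsv,(170,90,60),(180,255,255))
n,l,s,ce=cv2.connectedComponentsWithStats(r[100:230,280:400]); i=1+s[1:,4].argmax(); p=ce[i]+[280,100]; print('line',p,s[i],J(ray(c,*p,.011)))
g=cv2.cvtColor(im,cv2.COLOR_BGR2GRAY)
for v in (240,255,265): print(v,g[v,334:350])
for cr in [(394,290),(395,400),(395,460)]: print(cr,J(ray(c,243+cr[0]/4,159+cr[1]/4,.044)))
for cr in [(391,135),(399,265)]: print(cr,[J(ray(c,243+cr[0]/4-.4,159+cr[1]/4,z)) for z in (.012,.02,.03)])
E
```

```text
line [342.84782609 170.83333333] [ 60  46   7  50 276] [-59.8  22.7]
240 [167 169 167 164 166 158 143 119 134 147 140 144 149 142 144 143]
255 [166 164 169 170 164 156 146 121 136 148 143 145 145 143 144 148]
265 [165 164 164 166 159 158 141 122 194 210 215 161 136 142 142 139]
(394, 290) [-35.4  20.6]
(395, 400) [-21.8  21. ]
(395, 460) [-14.1  21.1]
(391, 135) [array([-48.2,  21.5]), array([-49.6,  21.1]), array([-51.3,  20.6])]
(399, 265) [array([-30.2,  22.9]), array([-32.2,  22.4]), array([-34.8,  21.8])]
```

The crop shows the stop face just left of the red line: stop face at jig y ≈21.0, line at 22.7. I'm pulling about 1.6 mm more.

Emit:
{"method": "carry_out", "body": {"targets": [[0.0005,0.003,0,0,0,0],[0.001,0.0055,0,0,0,0],[0.001,0.0055,0,0,0,0],[0.001,0.0055,0,0,0,0]]}}

```text
time_s: 4.85
eef_pos: [0.5634, -0.1743, 0.0773]
tool_rot: [[-0.985, 0.173, 0.001], [0.173, 0.985, -0.001], [-0.001, -0.001, -1.0]]
force: [-2.7, -2.6, 5.9]
opening: 0.151
grip_force: 20.0
```

```bash
cat > chk.py <<'E'
from h import *
import sys
o=observe(); print(o['time_s'],o['eef_pos'],o['force'],o['opening'],o['grip_force'],'J',J(o['eef_pos']))
c=snap('wrist',sys.argv[1]); g=cv2.cvtColor(c['pixels'],cv2.COLOR_BGR2GRAY).astype(float)
hsv=cv2.cvtColor(c['pixels'],cv2.COLOR_BGR2HSV)
u,v=map(int,proj(c,[*W(-.06,.023),.011])); m=cv2.inRange(hsv,(0,90,60),(10,255,255))|cv2.inRange(hsv,(170,90,60),(180,255,255))
m=m[v-30:v+30,u-15:u+15]; ys,xs=np.nonzero(m); print('line',J(ray(c,xs.mean()+u-15,ys.mean()+v-30,.011)))
# steepest dark edge on the head's stop edge
for x in (-.03,-.022,-.016):
    u,v=proj(c,[*W(x,.022),.044]); u,v=int(round(u)),int(round(v)); row=cv2.GaussianBlur(g,(1,5),0)[v,u-6:u+7]
    print('row',v,'from',u-6,row.astype(int),'mid',J(ray(c,u,v,.044)))
E
python3 chk.py w2
```

```text
4.85 [ 0.56344512 -0.1742687   0.07729979] [-2.73734466 -2.64691425  5.94190623] 0.1511278315271941 20.001282691955566 J [-6.5 11.5]
line [-59.9  22.7]
row 242 from 338 [164 153 142 121 137 142 141 144 143 141 143 144 141] mid [-30.2  22. ]
row 259 from 338 [162 152 139 121 136 142 139 141 141 141 141 143 142] mid [-21.8  22.1]
row 270 from 338 [162 151 130 133 194 205 199 200 200 199 199 197 199] mid [-16.2  22.2]
```

Emit:
{"method": "carry_out", "body": {"targets": [[0.0005,0.003,0,0,0,0],[0.001,0.006,0,0,0,0],[0.0015,0.009,0,0,0,0],[0.0015,0.009,0,0,0,0]]}}

```text
time_s: 5.3
eef_pos: [0.5637, -0.1728, 0.0773]
tool_rot: [[-0.985, 0.173, 0.001], [0.173, 0.985, -0.003], [-0.001, -0.003, -1.0]]
force: [-3.5, -8.7, 4.7]
opening: 0.155
grip_force: 20.0
```

```bash
python3 chk.py w3
```

```text
5.3 [ 0.56367084 -0.17283703  0.07731091] [-3.52395974 -8.71172453  4.69393475] 0.15478381933277005 20.003511607646942 J [-6.6 12.9]
line [-60.9  22.7]
row 242 from 335 [166 167 168 162 153 142 116 136 144 142 142 143 143] mid [-30.2  21.9]
row 259 from 335 [167 163 166 161 150 135 122 136 142 141 141 140 141] mid [-21.8  22.1]
row 270 from 335 [160 167 165 159 148 122 159 198 202 201 199 198 198] mid [-16.2  22.2]
```

Emit:
{"method": "carry_out", "body": {"targets": [[-0.0005,-0.003,0,0,0,0],[-0.001,-0.006,0,0,0,0],[-0.001,-0.006,0,0,0,0]]}}

```text
time_s: 5.65
eef_pos: [0.5636, -0.173, 0.0773]
tool_rot: [[-0.985, 0.173, 0.001], [0.173, 0.985, -0.0], [-0.001, -0.0, -1.0]]
force: [-2.6, -1.2, 5.2]
opening: 0.146
grip_force: 20.0
```

Emit:
{"method": "carry_out", "body": {"targets": [[0,0,0,0,0,0],[0,0,0,0,0,0],[0,0,0,0,0,0],[0,0,0,0,0,0]], "hand": 0}}

```text
time_s: 6.05
eef_pos: [0.5632, -0.172, 0.0762]
tool_rot: [[-0.985, 0.172, -0.0], [0.172, 0.985, 0.0], [0.001, 0.0, -1.0]]
force: [0.6, -0.0, -1.0]
opening: 0.445
grip_force: 0.0
```

Emit:
{"method": "carry_out", "body": {"targets": [[0,0,0.1,0,0,0],[0,0,0.2,0,0,0],[0,0,0.35,0,0,0],[0,0,0.5,0,0,0],[0,0,0.5,0,0,0]]}}

```text
time_s: 6.55
eef_pos: [0.5669, -0.1735, 0.235]
tool_rot: [[-0.985, 0.172, 0.012], [0.172, 0.985, -0.005], [-0.012, -0.003, -1.0]]
force: [1.3, 0.3, 1.3]
opening: 0.501
grip_force: 0.0
```

```bash
python3 - <<'E'
from h import *
o=observe(); print(o['time_s'],o['eef_pos'],o['force'],J(o['eef_pos']))
c=snap('wrist','w4'); a=c['pixels']; p=proj(c,[*W(-.03,.02),.03]).astype(int); x0,y0=p[0]-60,p[1]-50
cv2.imwrite('pics/w4c.png',cv2.resize(a[y0:y0+95,x0:x0+120],None,fx=6,fy=6,interpolation=2)); print(x0,y0)
hsv=cv2.cvtColor(a,cv2.COLOR_BGR2HSV); m=cv2.inRange(hsv,(0,90,60),(10,255,255))|cv2.inRange(hsv,(170,90,60),(180,255,255))
u,v=map(int,proj(c,[*W(-.06,.023),.011])); ys,xs=np.nonzero(m[v-20:v+20,u-12:u+12]); print('line',xs.mean()+u-12,J(ray(c,xs.mean()+u-12,ys.mean()+v-20,.011)))
g=cv2.cvtColor(a,cv2.COLOR_BGR2GRAY)
for x in (-.035,-.028,.02):
    u,v=proj(c,[*W(x,.0227),.044]); print(round(u,1),round(v),'from',int(u)-6,g[int(v+.5),int(u)-6:int(u)+8])
E
```

```text
6.55 [ 0.56687192 -0.17346672  0.23502439] [1.33775001 0.29744875 1.33746561] [-3.3 12.9]
269 130
line 332.625 [-60.6  22.8]
333.3 177 from 327 [204 207 211 207 214 159 188 204 196 200 201 198 199 199]
333.2 185 from 327 [218 213 208 211 217 153 188 202 203 200 198 202 203 201]
332.6 239 from 326 [203 200 201 199 205 210 135 124 138 134 130 129 134 129]
```

View pics/w4c.png

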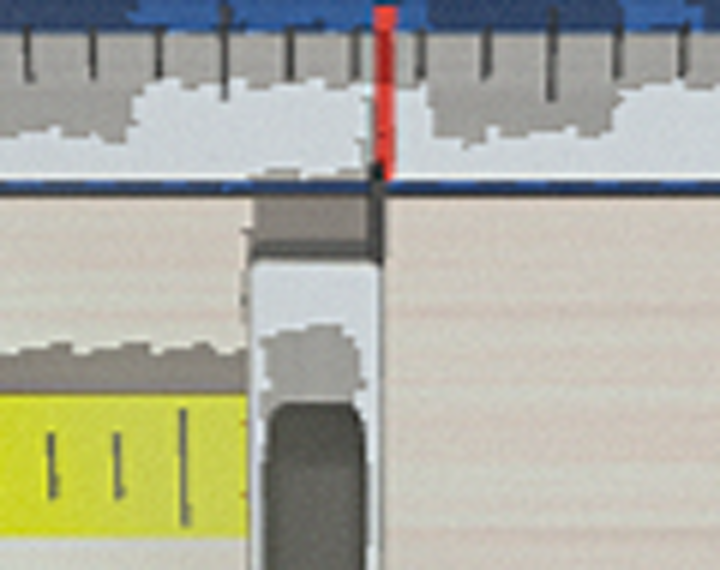

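The gauge was let go and stayed: the lip and stop edge (crop column about 383) are level with the red line (centre about 385), within about 0.5 mm. Next I move over the grey prism.

Emit:
{"method": "carry_out", "body": {"targets": [[-0.01,0.14,0,0,0,0],[-0.02,0.28,0,0,0,0],[-0.03,0.42,0,0,0,0],[-0.05,0.56,0,0,0,0],[-0.06,0.7,0,0,0,0]], "hand": -0.5}}

```text
time_s: 7.1
eef_pos: [0.544, 0.0395, 0.2247]
tool_rot: [[-0.985, 0.173, -0.003], [0.173, 0.985, 0.0], [0.003, -0.0, -1.0]]
force: [0.5, -0.3, -0.5]
opening: 0.746
grip_force: 0.0
```

Emit:
{"method": "carry_out", "body": {"targets": [[-0.01,0.14,0,0,0,0.01],[-0.02,0.28,0,0,0,0.02],[-0.03,0.42,0,0,0,0.03],[-0.05,0.56,0,0,0,0.03],[-0.06,0.7,0,0,0,0.03]]}}

```text
time_s: 7.6
eef_pos: [0.526, 0.2493, 0.2247]
tool_rot: [[-0.997, 0.079, -0.002], [0.079, 0.997, -0.001], [0.002, -0.001, -1.0]]
force: [0.5, -0.5, 0.5]
opening: 0.748
grip_force: 0.0
```

Emit:
{"method": "carry_out", "body": {"targets": [[0,0.14,0,0,0,0],[0,0.28,0,0,0,0],[0,0.3,0,0,0,0],[0,0.3,0,0,0,0]]}}

```text
time_s: 8.0
eef_pos: [0.5263, 0.3387, 0.2245]
tool_rot: [[-0.997, 0.077, -0.003], [0.077, 0.997, -0.002], [0.002, -0.002, -1.0]]
force: [0.0, -0.0, 0.0]
opening: 0.752
grip_force: 0.0
```

```bash
python3 - <<'E'
from h import *
o=observe(); print(o['time_s'],o['q'],o['eef_pos'],o['tool_rot'][:,1],o['force'])
c=snap('wrist','w5')
print([proj(c,[x,y,.04]).round() for x,y in [(.473,.35),(.633,.35),(.56,.21)]])
E
```

```text
8.0 [ 4.90039692e-01  2.11285835e-01  1.43300662e+00 -1.26737759e-04
  1.50029599e+00 -1.00416862e+00] [0.52625206 0.33870216 0.22446671] [ 0.07650186  0.99706796 -0.00171475] [ 0.0168459  -0.00114461  0.04619125]
[array([330., 155.]), array([342., 328.]), array([181., 265.])]
```

View pics/w5.png

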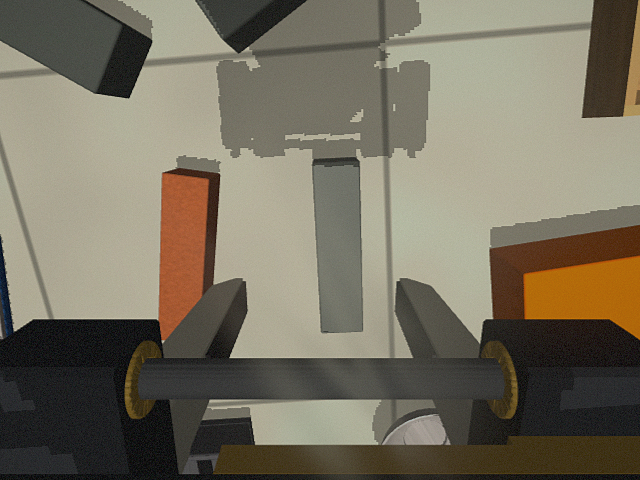

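The wrist view shows the grey prism's top face with corners near (313,165), (360,164), (363,331) and (321,332). The red prism is well to the left at (190,250).

```bash
python3 - <<'E'
from h import *
c=load('w5')
p=[ray(c,u,v,.04) for u,v in [(313,165),(360,164),(363,331),(321,332)]]
p=np.array(p)[:,:2]; print(p); print('ctr',p.mean(0)); a=(p[2]+p[3]-p[0]-p[1])/2; print('len',np.linalg.norm(a),'yaw',np.degrees(np.arctan2(a[1],a[0])),'w',np.linalg.norm(p[0]-p[1]),np.linalg.norm(p[2]-p[3]))
E
```

```text
[[0.48043889 0.33500679]
 [0.48257547 0.37407048]
 [0.63798    0.36944886]
 [0.63606554 0.32989924]]
ctr [0.55926498 0.35210634]
len 0.15559165580891596 yaw -1.7916469509287383 w 0.03912207541714964 0.03959593570841471
```

Emit:
{"method": "carry_out", "body": {"targets": [[0.06,0.03,-0.1,0,0,0.007],[0.106,0.044,-0.22,0,0,0.0145],[0.106,0.044,-0.35,0,0,0.0145],[0.106,0.044,-0.45,0,0,0.0145],[0.106,0.044,-0.52,0,0,0.0145]]}}

```text
time_s: 8.55
eef_pos: [0.558, 0.348, 0.0668]
tool_rot: [[-0.999, 0.036, -0.004], [0.036, 0.999, -0.003], [0.004, -0.003, -1.0]]
force: [0.1, 0.4, 0.0]
opening: 0.747
grip_force: 0.0
```

Emit:
{"method": "carry_out", "body": {"targets": [[0,0,-0.04,0,0,0],[0,0,-0.07,0,0,0],[0,0,-0.085,0,0,0],[0,0,-0.085,0,0,0]]}}

```text
time_s: 8.95
eef_pos: [0.5595, 0.3508, 0.0454]
tool_rot: [[-0.999, 0.034, 0.0], [0.034, 0.999, 0.0], [-0.0, 0.0, -1.0]]
force: [-0.2, -0.1, -0.3]
opening: 0.745
grip_force: 0.0
```

Emit:
{"method": "carry_out", "body": {"targets": [[0,0,0,0,0,0],[0,0,0,0,0,0],[0,0,0,0,0,0],[0,0,0,0,0,0],[0,0,0,0,0,0]], "hand": 1, "force": 45}}

```text
time_s: 9.45
eef_pos: [0.5594, 0.3515, 0.0456]
tool_rot: [[-0.999, 0.033, 0.001], [0.033, 0.999, 0.001], [-0.001, 0.001, -1.0]]
force: [0.5, 1.5, 1.9]
opening: 0.424
grip_force: 45.0
```

```bash
cat > st.py <<'E'
from h import *
o=observe(); print(o['time_s'],o['eef_pos'].round(4),'ty',o['tool_rot'][:,1].round(4),'tz',o['tool_rot'][:,2].round(4),'F',o['force'].round(1),'FJ',(o['force'][:2]@ex).round(1),(o['force'][:2]@ey).round(1),'M',o['wrist_torque'].round(2),o['opening'],o['grip_force'],'J',J(o['eef_pos']),'yaw',np.degrees(np.arctan2(o['tool_rot'][1,1],o['tool_rot'][0,1])))
E
python3 st.py
```

```text
9.45 [0.5594 0.3515 0.0456] ty [3.330e-02 9.994e-01 7.000e-04] tz [ 8.e-04  7.e-04 -1.e+00] F [0.5 1.5 1.9] FJ 0.2 1.6 M [0.22 0.01 0.05] 0.42426965384917226 44.99634861946106 J [-101.6  528.6] yaw 88.09153912597183
```

Emit:
{"method": "carry_out", "body": {"targets": [[0,0,0.05,0,0,0],[0,0,0.15,0,0,0],[0,0,0.3,0,0,0],[0,0,0.45,0,0,0],[0,0,0.58,0,0,0]]}}

```text
time_s: 9.95
eef_pos: [0.5588, 0.3508, 0.2216]
tool_rot: [[-0.999, 0.034, 0.0], [0.034, 0.999, -0.0], [-0.0, -0.0, -1.0]]
force: [1.2, -0.1, -5.9]
opening: 0.429
grip_force: 45.0
```

Emit:
{"method": "carry_out", "body": {"targets": [[0.007,-0.09,0,0,0,-0.036],[0.014,-0.19,0,0,0,-0.072],[0.021,-0.28,0,0,0,-0.109],[0.028,-0.38,0,0,0,-0.145],[0.036,-0.473,0,0,0,-0.182]]}}

```text
time_s: 10.45
eef_pos: [0.5692, 0.2077, 0.219]
tool_rot: [[-0.82, 0.573, -0.001], [0.573, 0.82, -0.001], [0.001, -0.001, -1.0]]
force: [0.3, 0.3, -5.2]
opening: 0.43
grip_force: 45.0
```

Emit:
{"method": "carry_out", "body": {"targets": [[0.007,-0.09,0,0,0,-0.036],[0.014,-0.19,0,0,0,-0.072],[0.021,-0.28,0,0,0,-0.109],[0.028,-0.38,0,0,0,-0.145],[0.036,-0.473,0,0,0,-0.182]]}}

```text
time_s: 10.95
eef_pos: [0.58, 0.0659, 0.2191]
tool_rot: [[-0.379, 0.925, -0.001], [0.925, 0.379, -0.0], [0.0, -0.001, -1.0]]
force: [0.3, 0.2, -5.2]
opening: 0.43
grip_force: 45.0
```

Emit:
{"method": "carry_out", "body": {"targets": [[0.007,-0.09,0,0,0,-0.036],[0.014,-0.19,0,0,0,-0.072],[0.021,-0.28,0,0,0,-0.109],[0.028,-0.38,0,0,0,-0.145],[0.036,-0.473,0,0,0,-0.182]]}}

```text
time_s: 11.45
eef_pos: [0.5908, -0.0759, 0.2191]
tool_rot: [[0.182, 0.983, -0.001], [0.983, -0.182, 0.0], [-0.0, -0.001, -1.0]]
force: [1.6, -0.3, -6.2]
opening: 0.423
grip_force: 45.0
```

Emit:
{"method": "carry_out", "body": {"targets": [[0,0,0,0,0,0],[0,0,0,0,0,0],[0,0,0,0,0,0]]}}

```text
time_s: 11.75
eef_pos: [0.5912, -0.074, 0.2189]
tool_rot: [[0.176, 0.984, -0.001], [0.984, -0.176, 0.001], [0.0, -0.001, -1.0]]
force: [-0.1, -0.6, -4.8]
opening: 0.424
grip_force: 45.0
```

```bash
python3 st.py; python3 - <<'E'
from h import *
snap('wrist','w6'); snap('top','t6'); c=snap('scene','s6')
cv2.imwrite('pics/s6c.png',cv2.resize(c['pixels'][150:350,60:330],None,fx=2.9,fy=2.9,interpolation=2))
E
```

```text
11.75 [ 0.5912 -0.074   0.2189] ty [ 9.844e-01 -1.757e-01 -9.000e-04] tz [-8.e-04  5.e-04 -1.e+00] F [-0.1 -0.6 -4.8] FJ 0.1 -0.6 M [-0.    0.12  0.02] 0.42379011393150057 44.99273657798767 J [  3.4 115.1] yaw -10.117627328217962
```

View pics/w6.png

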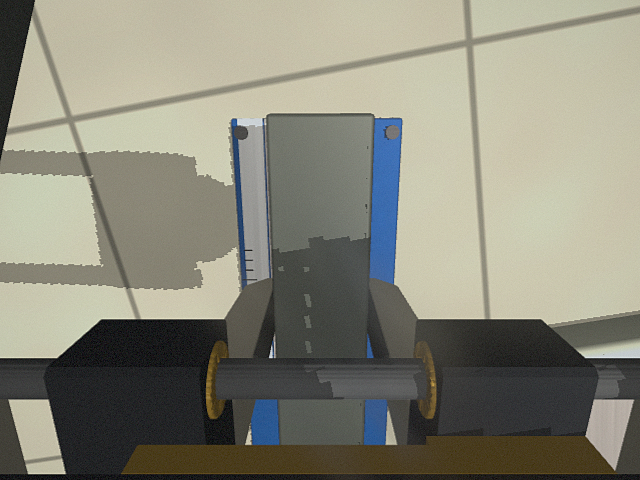

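The wrist view shows the prism held level and aligned with the jig. Its outer end is at row 114.

```bash
python3 - <<'E'
from h import *
c=load('w6')
a=ray(c,268.,114,.2133); b=ray(c,374,113.5,.2133); print(J(a),J(b),np.linalg.norm(a-b))
# lateral edges further along for yaw
p=ray(c,273,330,.2133); q=ray(c,266.5,120,.2133); print('left edge',J(p),J(q)); p=ray(c,368.5,270,.2133); q=ray(c,374.5,120,.2133); print('right',J(p),J(q))
E
```

```text
[-15.  195.5] [ 23.3 195.6] 0.03829902952092262
left edge [-16.3 108.3] [-15.6 193.4]
right [ 23.3 135.3] [ 23.5 193.4]
```

Emit:
{"method": "carry_out", "body": {"targets": [[0,0,-0.1,0,0,0],[0,0,-0.23,0,0,0],[0,0,-0.35,0,0,0],[0,0,-0.43,0,0,0],[0,0,-0.48,0,0,0]]}}

```text
time_s: 12.4
eef_pos: [0.5899, -0.0736, 0.0723]
tool_rot: [[0.176, 0.984, -0.004], [0.984, -0.176, 0.001], [0.0, -0.004, -1.0]]
force: [-0.7, 0.2, -5.9]
opening: 0.428
grip_force: 45.0
```

Emit:
{"method": "carry_out", "body": {"targets": [[0,0,-0.02,0,0,0],[0,0,-0.036,0,0,0],[0,0,-0.036,0,0,0],[0,0,-0.036,0,0,0]]}}

```text
time_s: 12.8
eef_pos: [0.5927, -0.0748, 0.0658]
tool_rot: [[0.177, 0.984, 0.002], [0.984, -0.177, -0.0], [-0.0, 0.002, -1.0]]
force: [-0.4, -0.7, -5.8]
opening: 0.429
grip_force: 45.0
```

```bash
python3 st.py
```

```text
12.8 [ 0.5927 -0.0748  0.0658] ty [ 0.9842 -0.177   0.0023] tz [ 2.3e-03 -5.0e-04 -1.0e+00] F [-0.4 -0.7 -5.8] FJ -0.3 -0.8 M [-0.06  0.1   0.01] 0.4289023482746212 44.9925971031189 J [  5.  114.5] yaw -10.195200636939264
```

Emit:
{"method": "carry_out", "body": {"targets": [[0,-0.01,-0.003,0,0,0.001],[-0.003,-0.02,-0.007,0,0,0.001],[-0.006,-0.03,-0.007,0,0,0.001],[-0.006,-0.034,-0.007,0,0,0.001],[-0.006,-0.034,-0.007,0,0,0.001]]}}

```text
time_s: 13.3
eef_pos: [0.5897, -0.0852, 0.0622]
tool_rot: [[0.174, 0.985, 0.0], [0.985, -0.174, -0.0], [-0.0, 0.0, -1.0]]
force: [0.5, 0.8, -4.8]
opening: 0.425
grip_force: 45.0
```

```bash
python3 st.py
```

```text
13.3 [ 0.5897 -0.0852  0.0622] ty [ 9.847e-01 -1.745e-01  1.000e-04] tz [ 1.e-04 -0.e+00 -1.e+00] F [ 0.5  0.8 -4.8] FJ 0.4 0.9 M [-0.08  0.12 -0.  ] 0.42451860590670865 44.992557764053345 J [  3.9 103.7] yaw -10.049516562525021
```

Emit:
{"method": "carry_out", "body": {"targets": [[-0.0003,-0.002,0,0,0,0],[-0.0006,-0.0033,0,0,0,0],[-0.0006,-0.0033,0,0,0,0]]}}

```text
time_s: 13.6
eef_pos: [0.5895, -0.0858, 0.0621]
tool_rot: [[0.174, 0.985, -0.0], [0.985, -0.174, 0.0], [-0.0, -0.0, -1.0]]
force: [-1.1, 0.4, -5.2]
opening: 0.425
grip_force: 45.0
```

```bash
python3 st.py | cut -c 90-
```

```text
-1.e+00] F [-1.1  0.4 -5.2] FJ -1.1 0.2 M [-0.08  0.1   0.02] 0.42463500200723453 44.99249875545502 J [  3.8 103.1] yaw -10.015840539378964
```

Emit:
{"method": "carry_out", "body": {"targets": [[-0.0003,-0.002,0,0,0,0],[-0.0003,-0.002,0,0,0,0],[-0.0003,-0.002,0,0,0,0]]}}

```text
time_s: 13.9
eef_pos: [0.5895, -0.0864, 0.0622]
tool_rot: [[0.174, 0.985, 0.0], [0.985, -0.174, 0.0], [0.0, 0.0, -1.0]]
force: [-0.2, -0.1, -4.9]
opening: 0.426
grip_force: 45.0
```

```bash
python3 st.py | cut -c 90-
```

```text
-4.9] FJ -0.1 -0.2 M [-0.05  0.04  0.  ] 0.42645923234209726 44.99261498451233 J [  3.9 102.5] yaw -10.017558740461835
```

Emit:
{"method": "carry_out", "body": {"targets": [[-0.0003,-0.002,0,0,0,0],[-0.0003,-0.002,0,0,0,0],[-0.0003,-0.002,0,0,0,0]]}}

```text
time_s: 14.2
eef_pos: [0.5894, -0.087, 0.0621]
tool_rot: [[0.174, 0.985, -0.0], [0.985, -0.174, 0.0], [0.0, -0.0, -1.0]]
force: [1.3, -0.2, -5.6]
opening: 0.426
grip_force: 45.0
```

```bash
python3 st.py | cut -c 90-
```

```text
-5.6] FJ 1.3 0.0 M [-0.09  0.08  0.04] 0.4257068774250912 44.992618560791016 J [  3.9 101.9] yaw -10.018691214794341
```

Emit:
{"method": "carry_out", "body": {"targets": [[-0.0003,-0.0015,0,0,0,0],[-0.0003,-0.0015,0,0,0,0],[-0.0003,-0.0015,0,0,0,0]]}}

```text
time_s: 14.5
eef_pos: [0.5893, -0.0874, 0.0622]
tool_rot: [[0.174, 0.985, 0.0], [0.985, -0.174, 0.0], [0.0, 0.0, -1.0]]
force: [0.3, 0.5, -5.1]
opening: 0.426
grip_force: 45.0
```

```bash
python3 st.py | cut -c 90-
```

```text
F [ 0.3  0.5 -5.1] FJ 0.3 0.5 M [ 0.08  0.05 -0.  ] 0.4256010019746146 44.99215364456177 J [  3.9 101.5] yaw -10.019811292954603
```

Emit:
{"method": "carry_out", "body": {"targets": [[-0.0003,-0.0015,0,0,0,0],[-0.0003,-0.0015,0,0,0,0],[-0.0003,-0.0015,0,0,0,0]]}}

```text
time_s: 14.8
eef_pos: [0.5894, -0.0875, 0.0622]
tool_rot: [[0.174, 0.985, 0.0], [0.985, -0.174, 0.001], [0.001, 0.0, -1.0]]
force: [1.1, 3.4, -5.5]
opening: 0.427
grip_force: 45.0
```

```bash
python3 st.py | cut -c 90-
```

```text
-1.e+00] F [ 1.1  3.4 -5.5] FJ 0.5 3.5 M [ 0.64 -0.09 -0.12] 0.42653103654887115 44.990891218185425 J [  3.9 101.4] yaw -10.008642642581963
```

Emit:
{"method": "carry_out", "body": {"targets": [[-0.0003,-0.0015,0,0,0,0],[-0.0003,-0.0015,0,0,0,0],[-0.0003,-0.0015,0,0,0,0]]}}

```text
time_s: 15.1
eef_pos: [0.5892, -0.0883, 0.0622]
tool_rot: [[0.174, 0.985, 0.0], [0.985, -0.174, 0.0], [0.0, 0.0, -1.0]]
force: [0.8, 4.4, -4.6]
opening: 0.427
grip_force: 45.0
```

```bash
python3 st.py | cut -c 90-
```

```text
-1.e+00] F [ 0.8  4.4 -4.6] FJ 0.1 4.5 M [ 0.64 -0.2  -0.05] 0.42665545265829513 44.99144375324249 J [  3.9 100.6] yaw -10.017997046296147
```

Touching the stop pushed the gauge about 0.8 mm home (contact at 101.4, then 100.6). I'll fix that properly: set the prism down clear on the bed, pull the gauge back to the line, then butt it again more gently.

Emit:
{"method": "carry_out", "body": {"targets": [[0.003,0.02,0,0,0,0],[0.01,0.06,0,0,0,0],[0.018,0.105,0,0,0,0],[0.026,0.148,0,0,0,0],[0.026,0.148,0,0,0,0]]}}

```text
time_s: 15.6
eef_pos: [0.5972, -0.0416, 0.0621]
tool_rot: [[0.172, 0.985, 0.0], [0.985, -0.172, 0.001], [0.001, -0.0, -1.0]]
force: [-0.3, -0.5, -4.8]
opening: 0.427
grip_force: 45.0
```

Emit:
{"method": "carry_out", "body": {"targets": [[0,0,-0.002,0,0,0],[0,0,-0.004,0,0,0],[0,0,-0.006,0,0,0],[0,0,-0.006,0,0,0]]}}

```text
time_s: 16.0
eef_pos: [0.5972, -0.0436, 0.0615]
tool_rot: [[0.174, 0.985, 0.001], [0.985, -0.174, 0.001], [0.001, 0.0, -1.0]]
force: [-2.4, 5.1, 5.0]
opening: 0.428
grip_force: 45.0
```

```bash
python3 st.py
```

```text
16.0 [ 0.5972 -0.0436  0.0615] ty [ 9.847e-01 -1.742e-01  4.000e-04] tz [ 6.e-04  9.e-04 -1.e+00] F [-2.4  5.1  5. ] FJ -3.2 4.6 M [0.82 0.85 0.03] 0.4277769540982729 44.99592840671539 J [  4.1 146. ] yaw -10.029995258777976
```

Emit:
{"method": "carry_out", "body": {"targets": [[0,0,0,0,0,0],[0,0,0,0,0,0],[0,0,0,0,0,0],[0,0,0,0,0,0]], "hand": -0.3}}

```text
time_s: 16.4
eef_pos: [0.5972, -0.0444, 0.0606]
tool_rot: [[0.174, 0.985, 0.001], [0.985, -0.174, -0.0], [-0.0, 0.001, -1.0]]
force: [0.5, -0.7, -0.2]
opening: 0.643
grip_force: 0.0
```

Emit:
{"method": "carry_out", "body": {"targets": [[0,0,0.1,0,0,0],[0,0,0.22,0,0,0],[0,0,0.33,0,0,0],[-0.03,-0.12,0.33,0,0,0],[-0.06,-0.24,0.33,0,0,0]]}}

```text
time_s: 16.9
eef_pos: [0.5801, -0.1164, 0.1615]
tool_rot: [[0.172, 0.985, 0.004], [0.985, -0.172, -0.001], [-0.001, 0.004, -1.0]]
force: [0.0, 0.4, -0.8]
opening: 0.648
grip_force: 0.0
```

Emit:
{"method": "carry_out", "body": {"targets": [[-0.03,-0.11,0,0,0,0],[-0.051,-0.196,0,0,0,0],[-0.051,-0.196,-0.04,0,0,0],[-0.051,-0.196,-0.1,0,0,0],[-0.051,-0.196,-0.1,0,0,0]]}}

```text
time_s: 17.4
eef_pos: [0.5618, -0.1738, 0.1261]
tool_rot: [[0.174, 0.985, -0.005], [0.985, -0.174, 0.002], [0.001, -0.005, -1.0]]
force: [-0.7, 0.3, -0.6]
opening: 0.648
grip_force: 0.0
```

```bash
python3 st.py; cat > ln.py <<'E'
from h import *
import sys
c=snap('wrist',sys.argv[1]); a=c['pixels']; g=cv2.cvtColor(a,cv2.COLOR_BGR2GRAY)
hsv=cv2.cvtColor(a,cv2.COLOR_BGR2HSV); m=cv2.inRange(hsv,(0,90,60),(10,255,255))|cv2.inRange(hsv,(170,90,60),(180,255,255))
u,v=map(int,proj(c,[*W(-.06,.023),.011])); ys,xs=np.nonzero(m[v-14:v+14,u-35:u+35]); p=(xs.mean()+u-35,ys.mean()+v-14); print('line',p,len(xs),J(ray(c,*p,.011)))
for x,z in ((-.034,.044),(-.028,.044),(-.043,.025),(-.046,.025)):
    u,v=proj(c,[*W(x,.0225),z]); i=int(round(v)); print(x,'pred',u.round(1),v.round(1),'from',i-8,g[i-8:i+12,int(round(u))], 'mm/px',(J(ray(c,u,v+1,z))-J(ray(c,u,v,z)))[1])
E
python3 ln.py w7
```

```text
17.4 [ 0.5618 -0.1738  0.1261] ty [ 0.9847 -0.1744 -0.0049] tz [-0.0046  0.0021 -1.    ] F [-0.7  0.3 -0.6] FJ -0.7 0.2 M [-0.06  0.07  0.05] 0.6480566567785238 0.0 J [-8.2 11.6] yaw -10.042735699757886
line (np.float64(245.39267015706804), np.float64(225.9738219895288)) 191 [-59.8  22.2]
-0.034 pred 277.7 239.2 from 231 [ 89  87  85  88  83  85  86  89  91 105 157 192 208 207 209 204 209 206
 205 210] mm/px -0.6000000000000014
-0.028 pred 287.7 239.2 from 231 [ 87  85  89  91  89  89  91  89  87 102 159 195 208 201 206 203 204 203
 207 210] mm/px -0.6000000000000014
-0.043 pred 267.1 231.0 from 223 [110 112 107 104 108 101 109  47  34  32  32  35  36  38  36  36  37  37
  40  42] mm/px -0.6999999999999993
-0.046 pred 262.5 230.9 from 223 [101  78  70  76  67 107 170  57  22  33  42  36  45  38  30  40  40  37
  39  36] mm/px -0.6999999999999993
```

Emit:
{"method": "carry_out", "body": {"targets": [[0.004,-0.001,-0.08,0,0,0],[0.007,-0.001,-0.14,0,0,0],[0.007,-0.001,-0.17,0,0,0],[0.007,-0.001,-0.17,0,0,0]]}}

```text
time_s: 17.85
eef_pos: [0.5651, -0.1743, 0.0773]
tool_rot: [[0.173, 0.985, -0.002], [0.985, -0.173, 0.001], [0.001, -0.002, -1.0]]
force: [-0.9, 0.0, -0.5]
opening: 0.653
grip_force: 0.0
```

Emit:
{"method": "carry_out", "body": {"targets": [[0,0,0,0,0,0],[0,0,0,0,0,0],[0,0,0,0,0,0],[0,0,0,0,0,0],[0,0,0,0,0,0]], "hand": 1, "force": 40}}

```text
time_s: 18.35
eef_pos: [0.5639, -0.1749, 0.0788]
tool_rot: [[0.174, 0.985, -0.004], [0.985, -0.174, 0.001], [-0.0, -0.004, -1.0]]
force: [-13.2, 1.8, 19.0]
opening: 0.274
grip_force: 40.0
```

```bash
python3 st.py; python3 ln.py w8
```

```text
18.35 [ 0.5639 -0.1749  0.0788] ty [ 0.9848 -0.1739 -0.0045] tz [-4.4e-03  7.0e-04 -1.0e+00] F [-13.2   1.8  19. ] FJ -13.3 -0.5 M [0.27 1.92 0.07] 0.2738098484344407 39.98102366924286 J [-6.  10.9] yaw -10.014084421209912
line (np.float64(225.05241935483872), np.float64(244.84274193548384)) 248 [-59.9  22.5]
-0.034 pred 262.0 265.1 from 257 [ 98  95  95 100  98  99  98 100  93 111 131 146 155 166 174 171 173 170
 168 168] mm/px -0.5
-0.028 pred 274.4 265.2 from 257 [ 97  99  95  99  99 102  99 100  98 109 134 151 155 166 171 174 164 173
 170 170] mm/px -0.5
-0.043 pred 250.5 252.7 from 245 [63 59 60 51 61 54 28 33 33 34 40 29 36 33 38 36 45 39 45 38] mm/px -0.6000000000000014
-0.046 pred 244.8 252.7 from 245 [ 75  82  63 155 190 154  55  36  41  39  38  39  36  40  39  35  41  42
  46  44] mm/px -0.6000000000000014
```

Emit:
{"method": "carry_out", "body": {"targets": [[0.0005,0.003,0,0,0,0],[0.001,0.006,0,0,0,0],[0.0015,0.0085,0,0,0,0],[0.0015,0.0085,0,0,0,0]]}}

```text
time_s: 18.8
eef_pos: [0.564, -0.1743, 0.0788]
tool_rot: [[0.175, 0.985, -0.004], [0.985, -0.175, -0.002], [-0.003, -0.004, -1.0]]
force: [-14.1, -6.1, 10.3]
opening: 0.279
grip_force: 40.0
```

```bash
python3 st.py|cut -c 60-; python3 ln.py w9|head -3
```

```text
tz [-0.0045 -0.0023 -1.    ] F [-14.1  -6.1  10.3] FJ -12.8 -8.5 M [-1.1   2.46  0.02] 0.27857935532277045 40.00738084316254 J [-6.  11.5] yaw -10.052252216939436
line (np.float64(225.2956204379562), np.float64(245.5729927007299)) 274 [-59.7  22.5]
-0.034 pred 262.0 266.1 from 258 [ 99 104  98  95  95  98  94 101 105 124 149 155 166 172 166 172 172 170
 167 166] mm/px -0.5
```

Emit:
{"method": "carry_out", "body": {"targets": [[0.0002,0.0012,0,0,0,0],[0.0002,0.0012,0,0,0,0],[0.0002,0.0012,0,0,0,0]]}}

```text
time_s: 19.15
eef_pos: [0.564, -0.1741, 0.0788]
tool_rot: [[0.175, 0.985, -0.004], [0.985, -0.175, -0.002], [-0.003, -0.004, -1.0]]
force: [-15.0, -6.7, 10.3]
opening: 0.28
grip_force: 40.0
```

```bash
python3 st.py|cut -c 60-; python3 ln.py w10|head -3
```

```text
] tz [-0.0045 -0.0024 -1.    ] F [-15.   -6.7  10.3] FJ -13.7 -9.2 M [-1.17  2.41  0.1 ] 0.27989452729199327 40.00811040401459 J [-6.  11.7] yaw -10.057447150396813
line (np.float64(225.01632653061222), np.float64(245.8775510204082)) 245 [-59.9  22.5]
-0.034 pred 262.0 266.5 from 259 [101 100  95 100 102 101 100 105 125 153 155 163 173 170 170 172 168 167
 169 168] mm/px -0.5
```

Emit:
{"method": "carry_out", "body": {"targets": [[-0.0005,-0.003,0,0,0,0],[-0.001,-0.0065,0,0,0,0],[-0.001,-0.0065,0,0,0,0]]}}

```text
time_s: 19.5
eef_pos: [0.564, -0.1743, 0.0788]
tool_rot: [[0.174, 0.985, -0.004], [0.985, -0.174, 0.0], [-0.0, -0.004, -1.0]]
force: [-12.9, 0.7, 11.5]
opening: 0.274
grip_force: 40.0
```

Emit:
{"method": "carry_out", "body": {"targets": [[0,0,0,0,0,0],[0,0,0,0,0,0],[0,0,0,0,0,0],[0,0,0,0,0,0]], "hand": -0.3}}

```text
time_s: 19.9
eef_pos: [0.5661, -0.1741, 0.0783]
tool_rot: [[0.174, 0.985, 0.0], [0.985, -0.174, -0.0], [0.0, 0.0, -1.0]]
force: [0.3, -0.1, -0.0]
opening: 0.571
grip_force: 0.0
```

Emit:
{"method": "carry_out", "body": {"targets": [[0,0,0.06,0,0,0],[0,0,0.15,0,0,0],[0,0,0.28,0,0,0],[0,0,0.28,0,0,0],[0,0,0.28,0,0,0]]}}

```text
time_s: 20.4
eef_pos: [0.567, -0.1745, 0.1638]
tool_rot: [[0.174, 0.985, 0.003], [0.985, -0.174, -0.001], [-0.001, 0.003, -1.0]]
force: [-0.3, 0.3, -0.7]
opening: 0.654
grip_force: 0.0
```

```bash
python3 st.py|cut -c 1-400; python3 ln.py w11|head -3; python3 - <<'E'
from h import *
o=observe(); d=W(.0041,.146)-o['eef_pos'][:2]; print(d/.3,(.0615-o['eef_pos'][2])/.3)
E
```

```text
20.4 [ 0.567  -0.1745  0.1638] ty [ 0.9848 -0.1739  0.003 ] tz [ 0.0029 -0.0011 -1.    ] F [-0.3  0.3 -0.7] FJ -0.3 0.3 M [-0.05  0.07  0.  ] 0.6538250459469019 0.0 J [-3.  11.9] yaw -10.015873920330238
line (np.float64(246.5), np.float64(213.5)) 136 [-59.7  22.7]
-0.034 pred 274.9 224.1 from 216 [128  92  88  89  88  86  82  84  86 109 198 204 206 201 201 202 202 204
 204 203] mm/px -0.6999999999999993
[0.10427036 0.43479213] -0.3353951760058722
```

```bash
python3 - <<'E'
from h import *
a=load('w11')['pixels']; b=load('w10')['pixels']
A=cv2.resize(a[190:240,205:295],None,fx=8,fy=6,interpolation=2); B=cv2.resize(b[222:272,185:275],None,fx=8,fy=6,interpolation=2)
cv2.imwrite('pics/cmp.png',np.vstack([A,B]))
E
```

```text
(no output)
```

View pics/cmp.png

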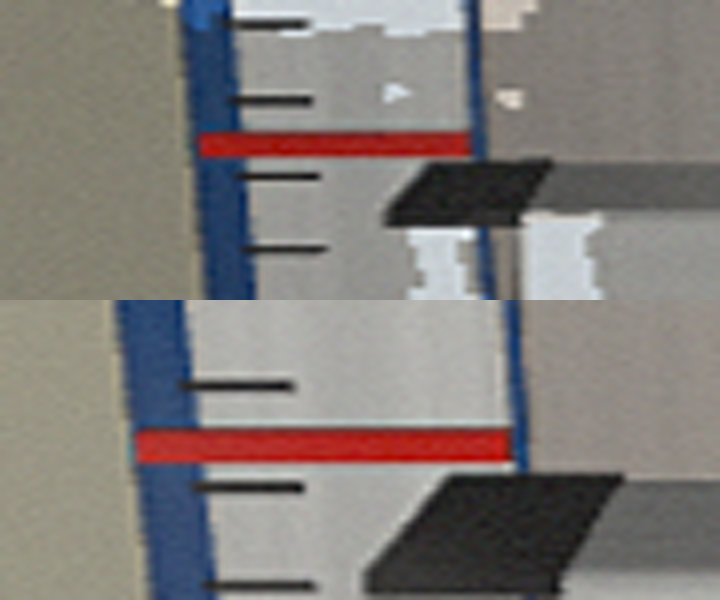

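The crop shows the lip and stop face still slightly short of the red line, by about 0.7-1 mm once I allow for the view angle. I'll re-grip and pull about 0.9 mm more.

Emit:
{"method": "carry_out", "body": {"targets": [[-0.006,0.001,-0.1,0,0,0],[-0.01,0.002,-0.2,0,0,0],[-0.01,0.002,-0.28,0,0,0],[-0.01,0.002,-0.28,0,0,0]]}}

```text
time_s: 20.85
eef_pos: [0.5586, -0.1718, 0.072]
tool_rot: [[0.174, 0.985, -0.01], [0.985, -0.174, 0.004], [0.002, -0.01, -1.0]]
force: [-0.2, 0.2, -0.7]
opening: 0.647
grip_force: 0.0
```

Emit:
{"method": "carry_out", "body": {"targets": [[0,0,0,0,0,0],[0,0,0,0,0,0],[0,0,0,0,0,0],[0,0,0,0,0,0],[0,0,0,0,0,0]], "hand": 1}}

```text
time_s: 21.35
eef_pos: [0.5637, -0.1738, 0.0794]
tool_rot: [[0.174, 0.985, 0.002], [0.985, -0.174, -0.001], [-0.0, 0.002, -1.0]]
force: [4.2, -1.3, -1.6]
opening: 0.277
grip_force: 40.0
```

```bash
python3 st.py|cut -c 60-; python3 ln.py w12|head -3
```

```text
] tz [ 2.e-03 -7.e-04 -1.e+00] F [ 4.2 -1.3 -1.6] FJ 4.4 -0.6 M [-0.12 -0.47  0.08] 0.2774504992206651 40.012773871421814 J [-6.3 12. ] yaw -10.019671353462943
line (np.float64(225.0), np.float64(246.5)) 280 [-59.9  22.5]
-0.034 pred 262.4 266.9 from 259 [ 97  94 100 101  98  98 101  96 120 142 153 157 170 170 171 171 168 168
 168 167] mm/px -0.5
```

Emit:
{"method": "carry_out", "body": {"targets": [[0.0005,0.003,0,0,0,0],[0.001,0.006,0,0,0,0],[0.0015,0.009,0,0,0,0],[0.0015,0.0095,0,0,0,0],[0.0015,0.0095,0,0,0,0]]}}

```text
time_s: 21.9
eef_pos: [0.5639, -0.1729, 0.0794]
tool_rot: [[0.175, 0.985, 0.002], [0.985, -0.175, -0.004], [-0.003, 0.002, -1.0]]
force: [0.1, -9.5, 1.6]
opening: 0.279
grip_force: 40.0
```

```bash
python3 st.py|cut -c 60-; python3 ln.py w13|head -3
```

```text
tz [ 0.0016 -0.0037 -1.    ] F [ 0.1 -9.5  1.6] FJ 1.8 -9.4 M [-1.54  0.11  0.08] 0.278756834663138 40.00264227390289 J [-6.3 12.9] yaw -10.05070568546134
line (np.float64(225.15241635687732), np.float64(247.62081784386618)) 269 [-59.8  22.6]
-0.034 pred 262.4 268.5 from 260 [ 97  93  97 102 104 100  97 113 136 151 156 171 172 171 170 170 170 172
 170 167] mm/px -0.5
```

Emit:
{"method": "carry_out", "body": {"targets": [[0.0002,0.0013,0,0,0,0],[0.0002,0.0013,0,0,0,0],[0.0002,0.0013,0,0,0,0]]}}

```text
time_s: 22.25
eef_pos: [0.564, -0.1726, 0.0794]
tool_rot: [[0.175, 0.985, 0.002], [0.985, -0.175, -0.004], [-0.003, 0.002, -1.0]]
force: [0.5, -9.1, 1.5]
opening: 0.275
grip_force: 40.0
```

Emit:
{"method": "carry_out", "body": {"targets": [[-0.0005,-0.003,0,0,0,0],[-0.001,-0.0065,0,0,0,0],[-0.001,-0.0065,0,0,0,0]]}}

```text
time_s: 22.55
eef_pos: [0.564, -0.1728, 0.0793]
tool_rot: [[0.174, 0.985, 0.002], [0.985, -0.174, -0.001], [-0.001, 0.002, -1.0]]
force: [2.2, -3.5, 6.0]
opening: 0.275
grip_force: 40.0
```

```bash
python3 st.py|cut -c 60-; python3 ln.py w14|head -3
```

```text
] tz [ 1.9e-03 -9.0e-04 -1.0e+00] F [ 2.2 -3.5  6. ] FJ 2.8 -3.0 M [-0.53 -0.09  0.05] 0.27531752849158075 40.00345766544342 J [-6.3 13. ] yaw -10.028073611249669
line (np.float64(225.08185053380782), np.float64(248.491103202847)) 281 [-59.9  22.4]
-0.034 pred 262.4 268.9 from 261 [ 91  99  98 104  97  95 114 143 149 158 167 171 177 169 169 171 168 165
 166 168] mm/px -0.5
```

Emit:
{"method": "carry_out", "body": {"targets": [[0,0,0,0,0,0],[0,0,0,0,0,0],[0,0,0,0,0,0],[0,0,0,0,0,0]], "hand": -0.3}}

```text
time_s: 23.0
eef_pos: [0.5627, -0.1718, 0.0778]
tool_rot: [[0.174, 0.985, -0.001], [0.985, -0.174, 0.001], [0.0, -0.001, -1.0]]
force: [0.2, 0.4, -0.2]
opening: 0.571
grip_force: 0.0
```

Emit:
{"method": "carry_out", "body": {"targets": [[0,0,0.06,0,0,0],[0,0,0.15,0,0,0],[0,0,0.28,0,0,0],[0,0,0.28,0,0,0],[0,0,0.28,0,0,0]]}}

```text
time_s: 23.5
eef_pos: [0.5639, -0.1725, 0.1636]
tool_rot: [[0.174, 0.985, 0.002], [0.985, -0.174, -0.001], [-0.0, 0.002, -1.0]]
force: [-0.1, -0.2, -0.7]
opening: 0.649
grip_force: 0.0
```

```bash
python3 st.py|cut -c 1-400; python3 ln.py w15; python3 - <<'E'
from h import *
o=observe(); d=W(.0041,.146)-o['eef_pos'][:2]; print(d/.3,(.0615-o['eef_pos'][2])/.3)
E
```

```text
23.5 [ 0.5639 -0.1725  0.1636] ty [ 0.9848 -0.1739  0.0025] tz [ 2.4e-03 -9.0e-04 -1.0e+00] F [-0.1 -0.2 -0.7] FJ -0.1 -0.2 M [-0.03  0.1  -0.01] 0.6494295399511157 0.0 J [-6.4 13.3] yaw -10.015116366384216
line (np.float64(250.5), np.float64(215.5)) 136 [-60.1  22.6]
-0.034 pred 279.8 226.2 from 218 [ 83  90  87  84  89  90  84 100 125 133 144 147 145 160 163 160 158 158
 211 152] mm/px -0.6999999999999993
-0.028 pred 288.4 226.2 from 218 [ 89  93  90  93  94  93  91  99 127 136 152 148 152 150 147 147 144 143
 149 150] mm/px -0.6999999999999993
-0.043 pred 270.2 219.8 from 212 [102  98 109 116 111  54  34  43  35  40  34  35  37  33  54  51  59  64
  58  58] mm/px -0.8000000000000007
-0.046 pred 266.2 219.8 from 212 [151 129  74  67  80  49  33  37  37  36  45  42  34  34  51  40 117 212
 209 210] mm/px -0.8000000000000007
[0.11419538 0.42832672] -0.3348044549724346
```

The gauge now reads level with the line, within about 0.3 mm. Now back to the prism to grip it.

Emit:
{"method": "carry_out", "body": {"targets": [[0.03,0.13,0,0,0,0],[0.06,0.26,0,0,0,0],[0.095,0.36,0,0,0,0],[0.114,0.428,0,0,0,0],[0.114,0.428,0,0,0,0]]}}

```text
time_s: 24.05
eef_pos: [0.5966, -0.0409, 0.1601]
tool_rot: [[0.171, 0.985, -0.003], [0.985, -0.171, 0.001], [0.001, -0.003, -1.0]]
force: [0.8, 0.1, 0.3]
opening: 0.653
grip_force: 0.0
```

Emit:
{"method": "carry_out", "body": {"targets": [[0,0,-0.1,0,0,0],[0,0,-0.2,0,0,0],[0,0,-0.28,0,0,0],[0,0,-0.332,0,0,0],[0,0,-0.332,0,0,0]]}}

```text
time_s: 24.55
eef_pos: [0.5944, -0.0441, 0.0589]
tool_rot: [[0.175, 0.985, -0.007], [0.985, -0.175, 0.001], [-0.0, -0.007, -1.0]]
force: [-0.5, 0.2, 0.4]
opening: 0.649
grip_force: 0.0
```

Emit:
{"method": "carry_out", "body": {"targets": [[0,0,0,0,0,0],[0,0,0,0,0,0],[0,0,0,0,0,0],[0,0,0,0,0,0],[0,0,0,0,0,0]], "hand": 1, "force": 50}}

```text
time_s: 25.05
eef_pos: [0.598, -0.044, 0.0644]
tool_rot: [[0.174, 0.985, 0.001], [0.985, -0.174, -0.0], [-0.0, 0.001, -1.0]]
force: [-3.4, -0.0, 6.4]
opening: 0.421
grip_force: 50.0
```

```bash
python3 st.py
```

```text
25.05 [ 0.598  -0.044   0.0644] ty [ 0.9848 -0.1738  0.0015] tz [ 1.4e-03 -4.0e-04 -1.0e+00] F [-3.4 -0.   6.4] FJ -3.3 -0.6 M [ 0.    0.84 -0.03] 0.42098808697551376 50.004175901412964 J [  4.9 145.8] yaw -10.010306463684522
```

Emit:
{"method": "carry_out", "body": {"targets": [[0,0,0.006,0,0,0],[0,0,0.01,0,0,0],[-0.006,-0.035,0.01,0,0,0],[-0.012,-0.07,0.01,0,0,0],[-0.018,-0.105,0.01,0,0,0]]}}

```text
time_s: 25.55
eef_pos: [0.5915, -0.0765, 0.0654]
tool_rot: [[0.174, 0.985, -0.001], [0.985, -0.174, -0.0], [-0.0, -0.001, -1.0]]
force: [0.1, 0.4, -5.7]
opening: 0.428
grip_force: 50.0
```

Emit:
{"method": "carry_out", "body": {"targets": [[-0.003,-0.015,0,0,0,0],[-0.005,-0.03,0,0,0,0],[-0.005,-0.03,0,0,0,0],[-0.005,-0.03,0,0,0,0]]}}

```text
time_s: 25.95
eef_pos: [0.5904, -0.0844, 0.0657]
tool_rot: [[0.174, 0.985, -0.0], [0.985, -0.174, 0.0], [0.0, -0.0, -1.0]]
force: [0.2, -0.6, -5.2]
opening: 0.426
grip_force: 50.0
```

```bash
python3 st.py
```

```text
25.95 [ 0.5904 -0.0844  0.0657] ty [ 0.9847 -0.1743 -0.    ] tz [-0.e+00  2.e-04 -1.e+00] F [ 0.2 -0.6 -5.2] FJ 0.3 -0.5 M [-0.1   0.07  0.06] 0.4264557148475596 49.99793887138367 J [  4.5 104.7] yaw -10.03722461318016
```

Emit:
{"method": "carry_out", "body": {"targets": [[0.006,-0.003,0,0,0,0],[0.012,-0.006,0,0,0,0],[0.018,-0.009,0,0,0,0],[0.022,-0.0096,0,0,0,0],[0.022,-0.0096,0,0,0,0]]}}

```text
time_s: 26.45
eef_pos: [0.5972, -0.0872, 0.0657]
tool_rot: [[0.174, 0.985, -0.0], [0.985, -0.174, 0.0], [-0.0, -0.0, -1.0]]
force: [-0.0, 0.1, -5.3]
opening: 0.428
grip_force: 50.0
```

```bash
python3 st.py|cut -c 60-
```

```text
1.000e-04] tz [-1.e-04  0.e+00 -1.e+00] F [-0.   0.1 -5.3] FJ -0.0 0.1 M [-0.05  0.06  0.  ] 0.42775823499938376 49.99787092208862 J [ 11.6 103.1] yaw -10.014384467085094
```

Emit:
{"method": "carry_out", "body": {"targets": [[0.002,0,0,0,0,0],[0.003,0,0,0,0,0],[0.003,0,0,0,0,0]]}}

```text
time_s: 26.75
eef_pos: [0.5974, -0.0871, 0.0656]
tool_rot: [[0.174, 0.985, -0.001], [0.985, -0.174, 0.0], [-0.0, -0.001, -1.0]]
force: [-4.3, 0.3, -3.5]
opening: 0.424
grip_force: 50.0
```

```bash
python3 st.py|cut -c 60-
```

```text
] tz [-1.3e-03  2.0e-04 -1.0e+00] F [-4.3  0.3 -3.5] FJ -4.3 -0.5 M [-0.02  0.9   0.11] 0.42418120731458553 50.00216245651245 J [ 11.8 103.2] yaw -10.01102598330732
```

Emit:
{"method": "carry_out", "body": {"targets": [[-0.0025,-0.001,0,0,0,0],[-0.0025,-0.0015,0,0,0,0],[-0.0025,-0.0015,0,0,0,0]]}}

```text
time_s: 27.05
eef_pos: [0.5973, -0.0875, 0.0657]
tool_rot: [[0.174, 0.985, 0.0], [0.985, -0.174, 0.0], [0.0, 0.0, -1.0]]
force: [-0.7, 1.2, -6.1]
opening: 0.424
grip_force: 50.0
```

```bash
python3 st.py|cut -c 60-
```

```text
1.000e-04] tz [ 2.e-04  2.e-04 -1.e+00] F [-0.7  1.2 -6.1] FJ -0.9 1.1 M [0.1  0.27 0.11] 0.4244274450391884 50.00110387802124 J [ 11.7 102.8] yaw -10.014352360869355
```

Emit:
{"method": "carry_out", "body": {"targets": [[-0.0001,-0.001,0,0,0,0],[-0.0001,-0.001,0,0,0,0],[-0.0001,-0.001,0,0,0,0]]}}

```text
time_s: 27.35
eef_pos: [0.5972, -0.0879, 0.0657]
tool_rot: [[0.174, 0.985, -0.0], [0.985, -0.174, 0.0], [0.0, -0.0, -1.0]]
force: [-1.4, 1.6, -6.0]
opening: 0.424
grip_force: 50.0
```

```bash
python3 st.py|cut -c 60-
```

```text
] tz [-0.e+00  1.e-04 -1.e+00] F [-1.4  1.6 -6. ] FJ -1.6 1.3 M [0.17 0.33 0.13] 0.4236317525842202 50.001216530799866 J [ 11.7 102.4] yaw -10.018430301927959
```

Emit:
{"method": "carry_out", "body": {"targets": [[-0.0001,-0.0008,0,0,0,0],[-0.0001,-0.0008,0,0,0,0],[-0.0001,-0.0008,0,0,0,0]]}}

```text
time_s: 27.65
eef_pos: [0.5971, -0.0882, 0.0657]
tool_rot: [[0.174, 0.985, -0.0], [0.985, -0.174, 0.0], [-0.0, -0.0, -1.0]]
force: [-1.1, 0.9, -5.5]
opening: 0.427
grip_force: 50.0
```

```bash
python3 st.py|cut -c 60-; python3 st.py|cut -c 60-
```

```text
] tz [-0.  0. -1.] F [-1.1  0.9 -5.5] FJ -1.3 0.7 M [0.19 0.37 0.09] 0.4271832801610722 50.001479387283325 J [ 11.7 102.1] yaw -10.019090705313168
] tz [-0.  0. -1.] F [-1.1  0.9 -5.5] FJ -1.3 0.7 M [0.19 0.37 0.09] 0.4271832801610722 50.001479387283325 J [ 11.7 102.1] yaw -10.019090705313168
```

Emit:
{"method": "carry_out", "body": {"targets": [[-0.0001,-0.0008,0,0,0,0],[-0.0001,-0.0008,0,0,0,0],[-0.0001,-0.0008,0,0,0,0]]}}

```text
time_s: 27.95
eef_pos: [0.5971, -0.0884, 0.0657]
tool_rot: [[0.174, 0.985, -0.0], [0.985, -0.174, 0.0], [0.0, -0.0, -1.0]]
force: [-0.9, 1.6, -5.5]
opening: 0.425
grip_force: 50.0
```

```bash
python3 st.py|cut -c 60-
```

```text
1.000e-04] tz [-0.e+00  1.e-04 -1.e+00] F [-0.9  1.6 -5.5] FJ -1.2 1.4 M [0.26 0.34 0.11] 0.4250538033964963 50.00132739543915 J [ 11.7 101.9] yaw -10.016551544672746
```

Emit:
{"method": "carry_out", "body": {"targets": [[-0.0001,-0.0008,0,0,0,0],[-0.0001,-0.0008,0,0,0,0],[-0.0001,-0.0008,0,0,0,0]]}}

```text
time_s: 28.25
eef_pos: [0.5971, -0.0884, 0.0657]
tool_rot: [[0.174, 0.985, -0.0], [0.985, -0.174, 0.0], [0.0, -0.0, -1.0]]
force: [-0.9, 4.2, -5.3]
opening: 0.423
grip_force: 50.0
```

```bash
python3 st.py|cut -c 60-; python3 - <<'E'
from workcell import observe
o=observe(); print(o['eef_pos'])
E
```

```text
1.000e-04] tz [-1.e-04  4.e-04 -1.e+00] F [-0.9  4.2 -5.3] FJ -1.6 4.0 M [0.68 0.33 0.08] 0.4229514792348112 50.00109851360321 J [ 11.7 101.9] yaw -10.01384159090774
[ 0.59705971 -0.08840166  0.06570067]
```

Emit:
{"method": "carry_out", "body": {"targets": [[0.0001,0.0006,-0.002,0,0,0],[0.0001,0.0006,-0.004,0,0,0],[0.0001,0.0006,-0.005,0,0,0],[0.0001,0.0006,-0.005,0,0,0]]}}

```text
time_s: 28.65
eef_pos: [0.5971, -0.0883, 0.0648]
tool_rot: [[0.174, 0.985, -0.0], [0.985, -0.174, 0.0], [0.0, -0.0, -1.0]]
force: [-5.2, 4.6, 0.3]
opening: 0.426
grip_force: 50.0
```

```bash
python3 st.py
```

```text
28.65 [ 0.5971 -0.0883  0.0648] ty [ 9.848e-01 -1.739e-01 -1.000e-04] tz [-1.e-04  2.e-04 -1.e+00] F [-5.2  4.6  0.3] FJ -5.9 3.6 M [0.7  0.87 0.04] 0.42622243572550467 50.00278651714325 J [ 11.7 102. ] yaw -10.012111706203925
```

Emit:
{"method": "carry_out", "body": {"targets": [[0.002,-0.0003,-0.001,0,0,0],[0.004,-0.0007,-0.002,0,0,0],[0.005,-0.0009,-0.003,0,0,0],[0.005,-0.0009,-0.003,0,0,0]]}}

```text
time_s: 29.05
eef_pos: [0.5973, -0.0884, 0.0645]
tool_rot: [[0.174, 0.985, -0.003], [0.985, -0.174, 0.001], [0.0, -0.003, -1.0]]
force: [-15.0, 5.4, 10.7]
opening: 0.423
grip_force: 50.0
```

```bash
python3 st.py
```

```text
29.05 [ 0.5973 -0.0884  0.0645] ty [ 0.9848 -0.1738 -0.0034] tz [-3.3e-03  6.0e-04 -1.0e+00] F [-15.    5.4  10.7] FJ -15.7 2.7 M [1.01 2.68 0.06] 0.42311363905967514 50.00631630420685 J [ 11.9 101.9] yaw -10.009470459191727
```

Emit:
{"method": "carry_out", "body": {"targets": [[0.002,-0.0004,-0.0005,0,0,0],[0.004,-0.0007,-0.001,0,0,0],[0.0065,-0.0011,-0.0015,0,0,0],[0.0065,-0.0011,-0.0015,0,0,0],[0.0065,-0.0011,-0.0015,0,0,0]]}}

```text
time_s: 29.55
eef_pos: [0.5975, -0.0884, 0.0645]
tool_rot: [[0.174, 0.985, -0.007], [0.985, -0.174, 0.001], [-0.0, -0.007, -1.0]]
force: [-26.8, 6.8, 24.2]
opening: 0.425
grip_force: 50.0
```

```bash
python3 st.py; python3 - <<'E'
from h import *
snap('top','t9'); snap('scene','s9'); snap('wrist','w19')
c=load('top1'); d=load('t9')
for n in ['top0','t9']:
    c=load(n); hsv=cv2.cvtColor(c['pixels'],cv2.COLOR_BGR2HSV); m=(cv2.inRange(hsv,(0,120,60),(12,255,255))); m[:, :225]=0; m[:,290:]=0; m[:130]=0; m[250:]=0
    ys,xs=np.nonzero(m); print(n,'red prism',xs.mean(),ys.mean(),len(xs))
E
```

```text
29.55 [ 0.5975 -0.0884  0.0645] ty [ 0.9848 -0.1737 -0.0074] tz [-0.0073  0.0012 -1.    ] F [-26.8   6.8  24.2] FJ -27.6 2.1 M [1.26 4.82 0.02] 0.4250973888865554 50.009910464286804 J [ 12.1 101.9] yaw -10.002386546399615
top0 red prism 257.06253489670576 192.31155778894473 1791
t9 red prism 257.15652654867256 192.4021017699115 1808
```

Emit:
{"method": "carry_out", "body": {"targets": [[0.001,-0.0002,0.0015,0,0,0],[0.002,-0.0004,0.003,0,0,0],[0.002,-0.0004,0.004,0,0,0],[0.002,-0.0004,0.004,0,0,0],[0.002,-0.0004,0.004,0,0,0]]}}

```text
time_s: 30.2
eef_pos: [0.5975, -0.0884, 0.0645]
tool_rot: [[0.174, 0.985, -0.008], [0.985, -0.174, 0.002], [0.0, -0.009, -1.0]]
force: [-24.6, 8.0, 17.4]
opening: 0.425
grip_force: 50.0
```

```bash
python3 st.py
```

```text
30.2 [ 0.5975 -0.0884  0.0645] ty [ 0.9848 -0.1737 -0.0086] tz [-0.0085  0.0015 -1.    ] F [-24.6   8.   17.4] FJ -25.6 3.7 M [1.17 4.47 0.09] 0.424555455256545 50.00798285007477 J [ 12.1 101.9] yaw -10.00372592181969
```

Emit:
{"method": "carry_out", "body": {"targets": [[0,0,0,-0.0002,-0.001,0],[0,0,0,-0.0004,-0.002,0],[0,0,0,-0.0005,-0.0028,0],[0,0,0,-0.0005,-0.0028,0],[0,0,0,-0.0005,-0.0028,0]]}}

```text
time_s: 30.7
eef_pos: [0.5972, -0.0884, 0.0644]
tool_rot: [[0.174, 0.985, -0.0], [0.985, -0.174, 0.0], [0.0, -0.0, -1.0]]
force: [-25.5, 7.3, 17.6]
opening: 0.426
grip_force: 50.0
```

```bash
python3 st.py
```

```text
30.7 [ 0.5972 -0.0884  0.0644] ty [ 9.848e-01 -1.737e-01 -3.000e-04] tz [-3.e-04  1.e-04 -1.e+00] F [-25.5   7.3  17.6] FJ -26.3 2.8 M [1.33 4.78 0.11] 0.4264044843790234 50.01491904258728 J [ 11.8 101.9] yaw -10.004427737653677
```

The prism is level, pressed at about 26 N towards the fence and 18 N down, and the gauge has not moved. Handing in.

Emit:
{"method": "carry_out", "body": {"targets": [[0,0,0,0,0,0],[0,0,0,0,0,0],[0,0,0,0,0,0],[0,0,0,0,0,0],[0,0,0,0,0,0]]}}

```text
time_s: 31.2
eef_pos: [0.5972, -0.0884, 0.0644]
tool_rot: [[0.174, 0.985, -0.0], [0.985, -0.174, 0.0], [0.0, -0.0, -1.0]]
force: [-25.6, 8.6, 17.0]
opening: 0.425
grip_force: 50.0
```

```bash
python3 st.py; python3 -c "
from workcell import job_done,observe
from h import *
f=observe()['force']
if f[:2]@ex<-20 and f[2]>10: print(job_done())"
```

```text
31.2 [ 0.5972 -0.0884  0.0644] ty [ 9.848e-01 -1.736e-01 -4.000e-04] tz [-4.e-04  1.e-04 -1.e+00] F [-25.6   8.6  17. ] FJ -26.7 4.1 M [1.28 4.82 0.06] 0.4249239327110069 50.01460254192352 J [ 11.8 101.9] yaw -9.998831975963409
the job is handed in; nothing more can be done
None
```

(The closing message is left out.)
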